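# Bells back on the glass shelf in order of height

### The job

The glass shelf has been wiped, so put the four white ceramic bells from the counter back up on it, each standing upright in the middle of one cork pad, in order of height from the tallest on the pad next to the router down to the shortest on the pad next to the soap dish. They are ceramic, so set each one down gently and don't drop or knock one over, and leave the router and the soap dish where they are.

Things in the scene. Friction and masses are not known exactly. Their poses are not given: they have to be found in the camera images.
- bell75_center (a point): the tallest of four white ceramic bells of one hourglass shape, 75 mm tall, round: foot 51 mm across, nearly straight waist 26 mm across (2.4 mm more at its ends) from 18 to 56 mm above the foot, head 36 mm across; about 140 g. Starts upright on the counter (height 0). Point: its centre, 37.5 mm above the foot, z up its axis. Grasped by the waist from above, fingers passing the head.
- bell66_center (a point): the second tallest of four white ceramic bells of one hourglass shape, 66 mm tall, round: foot 45 mm across, nearly straight waist 23 mm across (2.4 mm more at its ends) from 16 to 49 mm above the foot, head 32 mm across; about 100 g. Starts upright on the counter (height 0). Point: its centre, 33 mm above the foot, z up its axis. Grasped by the waist from above, fingers passing the head.
- bell57_center (a point): the third tallest of four white ceramic bells of one hourglass shape, 57 mm tall, round: foot 39 mm across, nearly straight waist 20 mm across (2.4 mm more at its ends) from 14 to 42 mm above the foot, head 28 mm across; about 65 g. Starts upright on the counter (height 0). Point: its centre, 28.5 mm above the foot, z up its axis. Grasped by the waist from above, fingers passing the head.
- bell48_center (a point): the shortest of four white ceramic bells of one hourglass shape, 48 mm tall, round: foot 33 mm across, nearly straight waist 17 mm across (2.4 mm more at its ends) from 12 to 36 mm above the foot, head 24 mm across; about 40 g. Starts upright on the counter (height 0). Point: its centre, 24 mm above the foot, z up its axis. Grasped by the waist from above, fingers passing the head.
- pad1: cork pad, round, 64 mm across, 4 mm thick, fixed on the glass shelf; the left end (seen from the robot) of four alike in a straight row, 84 to 116 mm apart. Origin: centre of its underside, on the glass, 100 mm above the counter; z up, y along the row, x towards the tiled wall. Glass reaches 55 mm from the row line towards the robot; wall 83 mm behind the row line, 195 mm high.
- pad2: cork pad, round, 64 mm across, 4 mm thick, fixed on the glass shelf; second from the left (seen from the robot) of four alike in a straight row, 84 to 116 mm apart. Origin: centre of its underside, on the glass, 100 mm above the counter; z up, y along the row, x towards the tiled wall. Glass reaches 55 mm from the row line towards the robot; wall 83 mm behind the row line, 195 mm high.
- pad3: cork pad, round, 64 mm across, 4 mm thick, fixed on the glass shelf; third from the left (seen from the robot) of four alike in a straight row, 84 to 116 mm apart. Origin: centre of its underside, on the glass, 100 mm above the counter; z up, y along the row, x towards the tiled wall. Glass reaches 55 mm from the row line towards the robot; wall 83 mm behind the row line, 195 mm high.
- pad4: cork pad, round, 64 mm across, 4 mm thick, fixed on the glass shelf; the right end (seen from the robot) of four alike in a straight row, 84 to 116 mm apart. Origin: centre of its underside, on the glass, 100 mm above the counter; z up, y along the row, x towards the tiled wall. Glass reaches 55 mm from the row line towards the robot; wall 83 mm behind the row line, 195 mm high.
- router: compact black router, a flat box 90 x 112 x 24 mm, loose on the glass shelf beyond one end of the row of pads (left or right, it changes), about 118 mm from the centre of the end pad. Origin: centre of its underside. Not to be moved.
- soap_dish: stainless steel soap dish with a bar of soap, 86 x 112 mm, 26 mm high, loose on the glass shelf beyond the other end of the row. Origin: centre of its underside. Not to be moved.

How it is judged:
By the outcome, as a careful person would: the job done as asked, in the order asked, and still so for the second after the job is handed in, with the robot touching nothing.
It also fails if it takes over 106 s, if anything falls off the work surface, if the arm or the gripper's body presses on something with over 40 N, if the wrist force passes 120 N, or if a joint passes its speed limit or range.

### The arm

A 7-joint arm with a two-finger parallel gripper is mounted at the origin on the work surface. World frame = base frame: x ahead of the robot, y to its left, z up, the work surface at z = 0. Lengths are in m, angles in rad, forces in N, time in s.
With the tool pointing down it reaches from about 0.425 to 0.875 m from the base axis. Payload 4.7 kg.
Tool frame: the origin (TCP) lies midway between the tips of the shut fingers; the grasp point (between the pads) lies 19 mm behind it; z points along the fingers, y is the direction in which the jaws open and shut (so a half turn about z gives the same grasp; the last joint's range is limited). The gripper opens to 87 mm and grips with 3 to 60 N. Pads are 19 mm wide; open, the fingers measure 117 mm over their backs; the gripper's body (75 mm by 190 mm) begins 51 mm behind the grasp point.
Start: joints at [1.175, 0.321, -0.07, 1.45, 0.023, 1.371, -0.057], TCP at [0.259, -0.596, 0.223] pointing down, gripper open.
Joint ranges: [-2.86, 2.86], [-0.3, 2.09], [-1.38, 1.24], [0.06, 2.45], [-1.56, 4.7], [0.09, 2.05], [-2.69, 2.69]. Speed limits (rad/s): [2.57, 2.57, 3.14, 3.14, 3.14, 3.14, 3.14].

### API

Orientations are given as a rotation vector (axis times angle).
In Python, from bench import * gives the robot as it stands.
- The arm moves only by the tool move_arm, never from a script. Its arguments are lists of equal length, an entry for each row: "jaw": the closure in counts, from 0 (fully open) to 255 (shut); "slide": the shift along the tool's x, y, z in cm, a list of three; "dr": the turn, a rotation vector about the tool's x, y, z in degrees, a list of three. A call has 1 to 5 rows; each row shifts and turns the commanded pose from where the row before left it, along the tool's axes as they then stand; what a row does not reach is not made up. A row lasts 1/10 s, in which the tool goes at most 50 mm and 8.59 degrees, less where a joint would pass 70% of its speed; a pose out of reach is approached as far as the arm can. A call with a gripper value outside its range is refused whole. The fingers move at their own pace and stop on an object; "force" is the grip in N (left out, the last holds). Time passes only in rows, so rows that do not move let the fingers close. It gives the time, the measured TCP pose, the force and the opening at its end, in the units of the state.
- get_state(): the state, without advancing time (a new reading comes with each control period).
- get_image(name): name is "scene" or "side" or "wrist"; returns (picture, depth): 400x640x3 uint8, red, green, blue; 400x640 float32, m along the optical axis (not along the pixel's ray), 0 where there is no reading.
- camera_params(name): a dict with "K" (3x3 intrinsics, pixels), "extrinsics" (4x4, takes a point from camera to world coordinates); the wrist camera has in their place "tool_from_camera" (4x4, takes a point from camera to tool coordinates, whose origin is the TCP and whose axes are the flange's). Camera axes: x right, y up, looking along -z (the intrinsics and any distortion apply to the point x, -y, -z); pixel columns grow to the right and rows downward; lengths in m; the calibration is good to about 2 mm. A picture is of the moment at which its call begins: read the wrist's pose just before it. camera_params takes no time and is no camera call.
- close_job(): hands the job in, once; it reports no verdict.
Trained networks look in the newest picture that a camera, given by its name, has taken for a name from the list of things; names that differ only in an ending like _2 or _b are one class to them, and where a whole thing is asked for, a point or a joint stands for the part that bears it (a point fixed in the world has none). Each returns a list of dicts, best first, with "score" (0 to 1); they miss things now and then, are a little off and sometimes report something else, mostly with a low value. They report only what shows in the picture. A call takes as long as a camera call.
- regions_of(camera, query): "mask" (400x640 bool, what is visible of it) and "xy" ([column, row] in pixels, amid what is visible of it).
The state is a dict: "time": time; "joint_positions": joint angles; "qd": joint speeds; "joint_torque": joint torques, N m; "position": TCP position; "tool_rot": TCP orientation; "ft_force": force on the tool from outside, world axes, zero at the start; "torque": the same for the moment, N m; "grip_width": opening from 0.0 (shut) to 1.0 (fully open).
Only numpy, scipy, OpenCV 4.12 (cv2) and the standard library are available. Lean on these libraries where they do the work, as an engineer would, in place of code of your own. Each camera call takes 0.05 s, during which the arm holds its last target.

## Working session

There is one attempt and no reset: what is moved stays moved. The work goes in short steps, Python scripts to look and compute and a tool call to move; the robot and the scene stay as the last step left them, time stands still between calls to the robot, and variables do not carry over. Pictures are saved under pics/ and viewed, and the job is handed in when it is done.

Besides the shell and the picture viewer there is one more tool, called after "Request:" by a JSON object that holds its "method" and its "body", one argument or row to a line. move_arm: Moves the arm, as the interface text tells. Its arguments: {"type":"object","properties":{"jaw":{"type":"array","items":{"type":"number"}},"slide":{"type":"array","items":{"type":"array","items":{"type":"number"}}},"dr":{"type":"array","items":{"type":"array","items":{"type":"number"}}},"force":{"type":"number"}},"required":["jaw","slide","dr"]}

```bash
mkdir -p pics; ls; cat > h.py <<'E'
from bench import *
import numpy as np, cv2
np.set_printoptions(precision=4,suppress=True)
def save(n,im): cv2.imwrite('pics/'+n,im[:,:,::-1])
def pts(cam,depth,E=None):
    p=camera_params(cam);K=p['K'];E=p['extrinsics'] if E is None else E
    v,u=np.mgrid[0:400,0:640]
    x=(u-K[0,2])/K[0,0]*depth;y=(v-K[1,2])/K[1,1]*depth
    P=np.stack([x,-y,-depth],-1)
    return P@np.array(E)[:3,:3].T+np.array(E)[:3,3]
E
python3 - <<'E'
from h import *
s=get_state();print(s)
for c in ['scene','side']:
    im,d=get_image(c);save(c+'0.png',im);np.save(c+'0.npy',d);np.save(c+'0i.npy',im);p=camera_params(c);print({k:np.array(v) if k!='x' else v for k,v in p.items()})
print(get_state()['time'])
E
```

```text
pics
{'time': 0.0, 'joint_positions': array([ 1.1751,  0.3218, -0.07  ,  1.4517,  0.0226,  1.3708, -0.0569]), 'qd': array([-0.001 ,  0.0017,  0.0018, -0.0009,  0.0013, -0.0002,  0.0002]), 'joint_torque': array([  0.0001, -49.1294,  -0.4035, -31.2523,  -0.0639,   0.0436,
         0.0002]), 'position': array([ 0.2587, -0.5957,  0.2215]), 'tool_rot': array([-3.0741, -0.6388,  0.0008]), 'ft_force': array([-0.0531, -0.127 ,  0.2585]), 'torque': array([-0.0125, -0.019 ,  0.0367]), 'grip_width': 0.9979758028230578}
{'K': array([[370.579 ,   0.    , 316.8448],
       [  0.    , 370.579 , 202.05  ],
       [  0.    ,   0.    ,   1.    ]]), 'extrinsics': array([[ 0.4256, -0.7874,  0.446 ,  0.949 ],
       [ 0.9048,  0.3634, -0.2219, -0.1874],
       [ 0.0127,  0.498 ,  0.8671,  0.8961],
       [ 0.    ,  0.    ,  0.    ,  1.    ]])}
{'K': array([[457.0447,   0.    , 322.3306],
       [  0.    , 457.0447, 197.8448],
       [  0.    ,   0.    ,   1.    ]]), 'extrinsics': array([[-0.9739,  0.1837, -0.1336,  0.4453],
       [-0.2265, -0.7412,  0.6319,  0.5303],
       [ 0.017 ,  0.6457,  0.7634,  0.7481],
       [ 0.    ,  0.    ,  0.    ,  1.    ]])}
0.1
```

View pics/scene0.png

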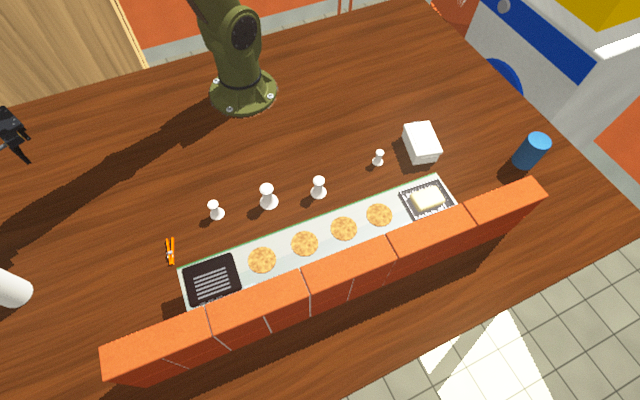

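View pics/side0.png

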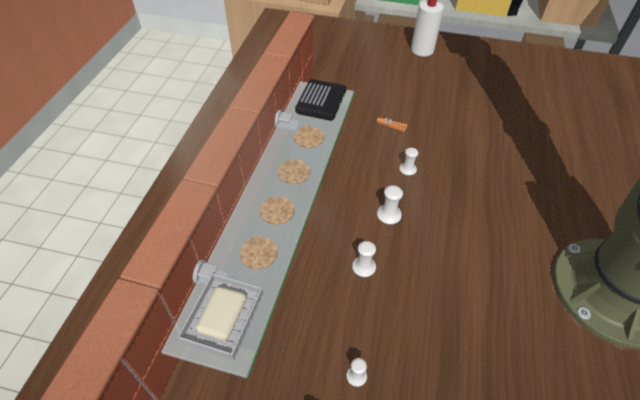

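The scene view shows the router at (211,279), pads at about (262,259), (304,243), (343,228) and (378,215), and the soap dish at (427,198). The bells are at (216,210), (268,196), (318,187) and (378,157). Next I'll measure positions.

```bash
python3 - <<'E'
from h import *
for c in ['scene','side']:
    get_image(c) if False else None
    d=np.load(c+'0.npy');im=np.load(c+'0i.npy').astype(int);P=pts(c,d)
    Z=P[...,2]
    # white objects above counter in region
    m=(im.min(-1)>110)&(np.ptp(im,axis=-1)<60)&(Z>0.004)&(Z<0.09)&(P[...,0]>0.3)&(P[...,0]<0.9)&(d>0)
    n,l,st,ce=cv2.connectedComponentsWithStats(m.astype(np.uint8))
    print(c,'white')
    for i in range(1,n):
        if st[i,4]>40:
            q=P[l==i];print(ce[i],st[i,4],q.mean(0),q.min(0),q.max(0), 'zmax98',np.percentile(q[:,2],98),'top',q[q[:,2]>q[:,2].max()-.008].mean(0))
    hsv=cv2.cvtColor(im.astype(np.uint8),cv2.COLOR_RGB2HSV)
    m=(hsv[...,0]>8)&(hsv[...,0]<28)&(hsv[...,1]>70)&(Z>0.085)&(Z<0.125)&(d>0)
    n,l,st,ce=cv2.connectedComponentsWithStats(m.astype(np.uint8))
    print('pads')
    for i in range(1,n):
        if st[i,4]>150:
            q=P[l==i];print(ce[i],st[i,4],q.mean(0),(q.min(0)+q.max(0))/2,np.ptp(q,axis=0))
print(np.array([1]))
E
```

```text
scene white
[607.995   55.6466] 1194 [0.4158 1.1715 0.0624] [0.3001 1.091  0.004 ] [0.4428 1.3488 0.09  ] zmax98 0.08985087387329062 top [0.395  1.1561 0.0874]
[420.8042 142.5447] 1287 [0.458  0.391  0.0476] [0.3543 0.3471 0.0041] [0.5164 0.4578 0.0613] zmax98 0.05889817876816239 top [0.4506 0.3989 0.0559]
[377.9052 157.3103] 116 [0.4418 0.2595 0.0289] [0.403  0.2465 0.0044] [0.4524 0.2934 0.0507] zmax98 0.05012354212499167 top [0.4401 0.2612 0.0472]
[317.7113 187.4477] 239 [0.4672 0.0539 0.0378] [0.4435 0.0369 0.004 ] [0.4827 0.076  0.0705] zmax98 0.06863234291023493 top [0.4632 0.0559 0.0658]
[267.2301 196.9115] 339 [ 0.4394 -0.0824  0.0407] [ 0.4138 -0.1054  0.004 ] [ 0.4585 -0.0584  0.0775] zmax98 0.07678138981820805 top [ 0.4342 -0.0816  0.0736]
[214.5075 209.7085] 199 [ 0.4133 -0.2221  0.0333] [ 0.3954 -0.2382  0.0041] [ 0.427  -0.205   0.0603] zmax98 0.058864116297502295 top [ 0.4093 -0.2222  0.0561]
[ 15.0873 291.8823] 790 [ 0.4374 -0.6999  0.0471] [ 0.3953 -0.7389  0.0047] [ 0.4571 -0.6854  0.0894] zmax98 0.08776078884780408 top [ 0.4312 -0.6934  0.0853]
pads
[49.4865 12.329
[... 1036 characters left out ...]
776  0.0727]
[365.0935 257.5363] 524 [0.4608 0.064  0.0384] [0.4401 0.0417 0.0041] [0.4809 0.0786 0.0682] zmax98 0.06697283242858691 top [0.4612 0.0599 0.0641]
[357.6254 370.1988] 347 [0.4375 0.2668 0.0314] [0.4222 0.2517 0.004 ] [0.4512 0.2767 0.0501] zmax98 0.048702780220848715 top [0.4376 0.2646 0.0463]
pads
[308.5042 136.5869] 472 [ 0.6238 -0.1589  0.1038] [ 0.6241 -0.1604  0.1037] [0.0609 0.0608 0.0084]
[293.5395 171.39  ] 582 [ 0.6275 -0.0553  0.1037] [ 0.6279 -0.0567  0.1032] [0.0606 0.0614 0.0072]
[276.7788 210.0137] 728 [0.6313 0.0444 0.1037] [0.6316 0.0433 0.1037] [0.0609 0.0619 0.0065]
[258.2613 252.6608] 911 [0.6349 0.1394 0.1036] [0.6354 0.138  0.1029] [0.0616 0.0624 0.0088]
[1]
```

```bash
python3 - <<'E'
from h import *
for c in ['scene','side']:
    im,d=get_image(c);P=pts(c,d)
    for q in ['bell75_center','pad1','router','soap_dish']:
        for r in regions_of(c,q):
            m=r['mask']&(d>0)
            if m.sum()<5: continue
            p=P[m];print(c,q,round(r['score'],2),np.round(r['xy']),m.sum(),p.mean(0),p.min(0),p.max(0))
E
```

```text
scene bell75_center 0.9 [264. 195.] 343 [ 0.4385 -0.0829  0.0397] [ 0.3952 -0.1053 -0.0021] [ 0.4575 -0.0567  0.079 ]
scene pad1 0.98 [379. 215.] 507 [0.6379 0.1359 0.1046] [0.6039 0.1038 0.098 ] [0.6701 0.1686 0.1089]
scene pad1 0.86 [343. 228.] 507 [0.6326 0.0402 0.1047] [0.5991 0.0099 0.0979] [0.6633 0.0721 0.1089]
scene pad1 0.74 [260. 258.] 569 [ 0.6262 -0.1631  0.1048] [ 0.5948 -0.1935  0.1009] [ 0.6558 -0.1319  0.1082]
scene pad1 0.66 [303. 245.] 575 [ 0.6297 -0.0588  0.1046] [ 0.595  -0.0897  0.0984] [ 0.6605 -0.0262  0.1095]
scene router 0.71 [210. 282.] 2169 [ 0.6299 -0.2775  0.1242] [ 0.572  -0.3387  0.0991] [ 0.6738 -0.2193  0.1299]
scene soap_dish 0.84 [425. 200.] 1498 [0.6514 0.2561 0.1161] [0.5976 0.1994 0.0995] [0.7215 0.329  0.196 ]
scene soap_dish 0.57 [214. 209.] 191 [ 0.4145 -0.2225  0.0311] [ 0.397  -0.2392  0.0013] [ 0.4253 -0.206   0.0605]
side bell75_center 0.7 [393. 205.] 677 [ 0.4318 -0.0722  0.0366] [ 0.406  -0.1209 -0.0027] [ 0.457  -0.0547  0.0767]
side bell75_center 0.61 [278. 207.] 733 [0.6323 0.0417 0.1037] [0.601  0.0065 0.0988] [0.6624 0.0733 0.1074]
[... 375 characters left out ...]
.1036] [0.6005 0.0065 0.0976] [0.6656 0.0744 0.1074]
side pad1 0.59 [292. 172.] 645 [ 0.6274 -0.0562  0.1037] [ 0.5964 -0.0892  0.0976] [ 0.6594 -0.0245  0.1069]
side router 0.59 [321. 100.] 1428 [ 0.6227 -0.2634  0.1221] [ 0.5776 -0.3283  0.1001] [ 0.6708 -0.2177  0.1282]
side router 0.54 [259. 248.] 971 [0.6351 0.1382 0.1036] [0.6042 0.1024 0.0981] [0.6674 0.1687 0.1074]
side router 0.25 [392. 204.] 647 [ 0.4315 -0.0713  0.0381] [ 0.4078 -0.0968 -0.0038] [ 0.4562 -0.0545  0.0767]
side soap_dish 0.87 [221. 315.] 4510 [0.6504 0.2642 0.1142] [0.6045 0.1935 0.097 ] [0.7026 0.319  0.1295]
side soap_dish 0.36 [365. 259.] 610 [0.4608 0.0635 0.033 ] [ 0.439  -0.0035 -0.0025] [0.4824 0.0798 0.0686]
```

```bash
cat >> h.py <<'E'
from scipy.spatial.transform import Rotation as Ro
YAW=-2.2
def Rt(yaw=YAW): 
    return Ro.from_euler('z',yaw,degrees=True).as_matrix()@np.diag([1,-1,-1.])
def go(*tg,yaw=YAW,st=None):
    """print rows to visit world targets"""
    s=st or get_state();p=np.array(s['position']);R=Ro.from_rotvec(s['tool_rot']).as_matrix()
    print('t',s['time'],'p',p,'F',s['ft_force'],'w',s['grip_width']*87)
    for t in tg:
        t=np.array(t,float);rv=Ro.from_matrix(R.T@Rt(yaw)).as_rotvec(degrees=True)
        n=max(1,int(np.ceil(max(np.linalg.norm(t-p)/.048-.02,np.linalg.norm(rv)/8.5-.15))))
        for i in range(n):
            print('  ',np.round(R.T@((t-p)/n)*100,2), np.round(rv/n,2))
            R=R@Ro.from_rotvec(rv/n,degrees=True).as_matrix()
        p=t;
E
python3 - <<'E'
from h import *
p=camera_params('wrist');print({k:np.array(v) for k,v in p.items()})
go((.40,-.222,.16))
E
```

```text
{'K': array([[312.1254,   0.    , 320.9444],
       [  0.    , 312.1254, 199.4546],
       [  0.    ,   0.    ,   1.    ]]), 'tool_from_camera': array([[ 0.    ,  0.9685,  0.2489,  0.0679],
       [ 1.    ,  0.0003, -0.0012,  0.0004],
       [-0.0012,  0.2489, -0.9685, -0.1624],
       [ 0.    ,  0.    ,  0.    ,  1.    ]])}
t 0.6 p [ 0.259  -0.5962  0.2226] F [ 0.4225 -0.181  -1.1219] w 86.86928644151543
   [ 3.09 -3.19  0.7 ] [0.   0.   2.85]
   [ 2.93 -3.34  0.7 ] [0.   0.   2.85]
   [ 2.76 -3.48  0.7 ] [0.   0.   2.85]
   [ 2.58 -3.61  0.7 ] [0.   0.   2.85]
   [ 2.4  -3.74  0.7 ] [0.   0.   2.85]
   [ 2.21 -3.85  0.7 ] [0.   0.   2.85]
   [ 2.02 -3.96  0.7 ] [0.   0.   2.85]
   [ 1.82 -4.05  0.7 ] [0.   0.   2.85]
   [ 1.61 -4.14  0.7 ] [0.   0.   2.85]
```

Request:
{"method": "move_arm", "body": {
  "jaw": [0,0,0,0,0],
  "slide": [
    [3.1,-3.2,0.7],
    [2.9,-3.3,0.7],
    [2.8,-3.5,0.7],
    [2.6,-3.6,0.7],
    [2.4,-3.7,0.7]
  ],
  "dr": [
    [0,0,2.85],
    [0,0,2.85],
    [0,0,2.85],
    [0,0,2.85],
    [0,0,2.85]
  ],
  "force": 15
}}

```text
time: 1.1
position: [0.3382, -0.3871, 0.1875]
tool_rot: [3.131, 0.249, 0.001]
ft_force: [0.7, 0.3, 0.1]
grip_width: 1.0
```

Request:
{"method": "move_arm", "body": {
  "jaw": [0,0,0,0,0],
  "slide": [
    [2.2,-3.9,0.7],
    [2.0,-4.0,0.7],
    [1.8,-4.1,0.7],
    [1.6,-4.1,0.7],
    [0,0,0]
  ],
  "dr": [
    [0,0,2.85],
    [0,0,2.85],
    [0,0,2.85],
    [0,0,2.85],
    [0,0,0]
  ]
}}

```text
time: 1.6
position: [0.4015, -0.2152, 0.1591]
tool_rot: [-3.139, 0.045, 0.0]
ft_force: [-0.6, -0.1, -0.1]
grip_width: 1.003
```

```bash
cat >> h.py <<'E'
def wrist(name):
    s=get_state();im,d=get_image('wrist');save(name,im)
    T=np.eye(4);T[:3,:3]=Ro.from_rotvec(s['tool_rot']).as_matrix();T[:3,3]=s['position']
    E=T@np.array(camera_params('wrist')['tool_from_camera'])
    return s,im,d,pts('wrist',d,E),E
def bells(im,P,d,zlo=.004,zhi=.1,top=None):
    im=im.astype(int)
    m=(im.min(-1)>90)&(np.ptp(im,axis=-1)<60)&(P[...,2]>zlo)&(P[...,2]<zhi)&(d>0)
    n,l,st,ce=cv2.connectedComponentsWithStats(m.astype(np.uint8))
    for i in range(1,n):
        if st[i,4]>100:
            q=P[l==i];zm=np.percentile(q[:,2],98);t=q[q[:,2]>zm-.005];b=q[q[:,2]<zlo+.006]
            print(np.round(ce[i]),st[i,4],'zmax',zm,'top mid',(t.min(0)+t.max(0))/2,np.ptp(t,axis=0)[:2],'all mid',(q.min(0)+q.max(0))[:2]/2,np.ptp(q,axis=0)[:2])
E
python3 - <<'E'
from h import *
s,im,d,P,E=wrist('w1.png')
print(s['time'],s['position'],s['tool_rot'],s['joint_positions'],s['ft_force'])
bells(im,P,d)
E
```

```text
1.6 [ 0.4015 -0.2152  0.1591] [-3.1393  0.0453  0.0001] [ 0.8023 -0.0368 -0.3574  1.9832 -0.0158  1.1938 -1.1487] [-0.5998 -0.1144 -0.102 ]
[475. 112.] 136 zmax 0.015076118611460732 top mid [ 0.4752 -0.3645  0.013 ] [0.0173 0.0149] all mid [ 0.4751 -0.3646] [0.0174 0.0151]
[ 33. 136.] 2093 zmax 0.0627181995213385 top mid [0.4601 0.0467 0.0611] [0.0251 0.0117] all mid [0.4615 0.0542] [0.0422 0.0371]
[171. 165.] 3088 zmax 0.07539341460503965 top mid [ 0.433  -0.0801  0.0736] [0.0352 0.036 ] all mid [ 0.4325 -0.0818] [0.0482 0.0444]
[327. 184.] 1149 zmax 0.05784503522870026 top mid [ 0.4089 -0.221   0.0559] [0.0271 0.0266] all mid [ 0.4109 -0.2209] [0.0311 0.0353]
```

View pics/w1.png

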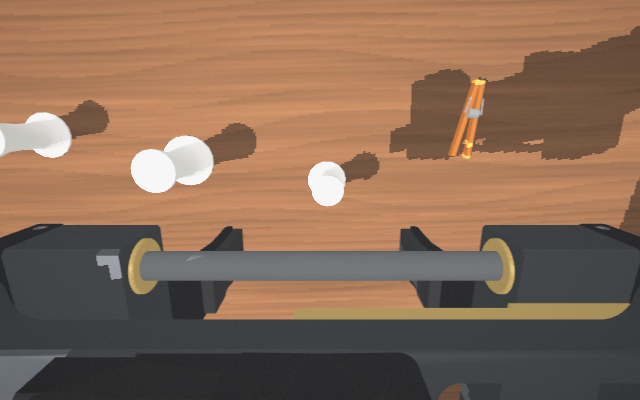

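The wrist view shows bell57's head at (327,190), which puts it at (0.409,−0.221), matching the fixed cameras. Bell75 at (155,170) measures (0.433,−0.080).

```bash
python3 - <<'E'
from h import *
go((.409,-.221,.12),(.409,-.221,.015))
E
```

```text
t 1.65 p [ 0.4005 -0.2188  0.1596] F [ 0.4487 -1.2837  0.2089] w 86.9580500576736
   [0.86 0.19 3.96] [0.01 0.   0.4 ]
   [0.  0.  3.5] [ 0.  0. -0.]
   [0.  0.  3.5] [ 0.  0. -0.]
   [0.  0.  3.5] [ 0.  0. -0.]
```

Request:
{"method": "move_arm", "body": {
  "jaw": [0,0],
  "slide": [
    [0.85,0.1,4.0],
    [0,0,0]
  ],
  "dr": [
    [0,0,0.4],
    [0,0,0]
  ]
}}

```text
time: 1.85
position: [0.4054, -0.2227, 0.1162]
tool_rot: [-3.138, 0.071, 0.009]
ft_force: [-1.4, -0.5, -0.5]
grip_width: 1.003
```

```bash
python3 - <<'E'
from h import *
go((.409,-.221,.015))
E
```

```text
t 1.85 p [ 0.4054 -0.2227  0.1162] F [-1.4046 -0.4762 -0.4933] w 87.26612594816318
   [ 0.14 -0.05  3.37] [-0.06  0.11 -0.14]
   [ 0.13 -0.06  3.37] [-0.06  0.11 -0.14]
   [ 0.12 -0.06  3.37] [-0.06  0.11 -0.14]
```

Request:
{"method": "move_arm", "body": {
  "jaw": [0,0,0,0],
  "slide": [
    [0,0,3.5],
    [0,0,0],
    [0,0,0],
    [0,0,0]
  ],
  "dr": [
    [0,0,0],
    [0,0,0],
    [0,0,0],
    [0,0,0]
  ]
}}

```text
time: 2.25
position: [0.4088, -0.224, 0.0864]
tool_rot: [3.139, -0.072, 0.003]
ft_force: [-0.1, 0.5, 0.6]
grip_width: 0.996
```

```bash
python3 - <<'E'
from h import *
go((.409,-.221,.015))
E
```

```text
t 2.25 p [ 0.4088 -0.224   0.0864] F [-0.0814  0.5066  0.6461] w 86.61894593589554
   [-0.   -0.16  3.57] [ 0.04 -0.06 -0.21]
   [-0.   -0.15  3.57] [ 0.04 -0.06 -0.21]
```

Request:
{"method": "move_arm", "body": {
  "jaw": [0,0,0,0,0],
  "slide": [
    [0,-0.3,2.4],
    [0,0,2.4],
    [0,0,2.3],
    [0,0,0],
    [0,0,0]
  ],
  "dr": [
    [0,0,-0.4],
    [0,0,0],
    [0,0,0],
    [0,0,0],
    [0,0,0]
  ]
}}

```text
time: 2.75
position: [0.4089, -0.2205, 0.0148]
tool_rot: [3.14, -0.06, 0.002]
ft_force: [1.0, -0.3, 0.8]
grip_width: 0.998
```

```bash
python3 - <<'E'
from h import *
s,im,d,P,E=wrist('w2.png')
go((.409,-.221,.015))
E
```

```text
t 2.8 p [ 0.4094 -0.2208  0.0153] F [-0.5881  0.006   0.1215] w 87.10382718180273
   [-0.04  0.02  0.03] [ 0.08 -0.13  0.02]
```

View pics/w2.png

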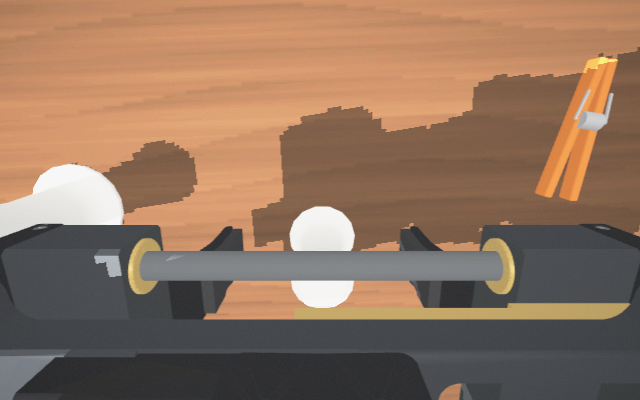

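Bell57 sits at (322,255), centred between the fingers, so I'm closing.

Request:
{"method": "move_arm", "body": {
  "jaw": [80,160,185,200,255],
  "slide": [
    [0,0,0],
    [0,0,0],
    [0,0,0],
    [0,0,0],
    [0,0,0]
  ],
  "dr": [
    [0,0,0],
    [0,0,0],
    [0,0,0],
    [0,0,0],
    [0,0,0]
  ],
  "force": 15
}}

```text
time: 3.3
position: [0.4082, -0.22, 0.0137]
tool_rot: [3.141, -0.059, 0.0]
ft_force: [0.0, -0.5, 0.1]
grip_width: 0.632
```

Request:
{"method": "move_arm", "body": {
  "jaw": [255,255,255,255,255],
  "slide": [
    [0,0,0],
    [0,0,0],
    [0,0,0],
    [0,0,0],
    [0,0,0]
  ],
  "dr": [
    [0,0,0],
    [0,0,0],
    [0,0,0],
    [0,0,0],
    [0,0,0]
  ]
}}

```text
time: 3.8
position: [0.4081, -0.22, 0.0135]
tool_rot: [3.141, -0.059, -0.0]
ft_force: [0.6, -0.4, 0.1]
grip_width: 0.303
```

```bash
python3 - <<'E'
from h import *
go((.409,-.221,.13),(.632,.043,.13))
E
```

```text
t 3.8 p [ 0.4081 -0.22    0.0135] F [ 0.5664 -0.4425  0.0527] w 26.39196722299534
   [ 0.03  0.03 -3.88] [0.   0.   0.01]
   [ 0.03  0.03 -3.88] [0.   0.   0.01]
   [ 0.03  0.03 -3.88] [0.   0.   0.01]
   [ 2.66 -3.4   0.  ] [ 0.  0. -0.]
   [ 2.66 -3.4   0.  ] [ 0.  0. -0.]
   [ 2.66 -3.4   0.  ] [ 0.  0. -0.]
   [ 2.66 -3.4   0.  ] [ 0.  0. -0.]
   [ 2.66 -3.4   0.  ] [ 0.  0. -0.]
   [ 2.66 -3.4   0.  ] [ 0.  0. -0.]
   [ 2.66 -3.4   0.  ] [ 0.  0. -0.]
   [ 2.66 -3.4   0.  ] [ 0.  0. -0.]
```

Still closing (~60 mm/s); wait more.

Request:
{"method": "move_arm", "body": {
  "jaw": [255,255,255,255,255],
  "slide": [
    [0,0,0],
    [0,0,0],
    [0,0,0],
    [0,0,0],
    [0,0,0]
  ],
  "dr": [
    [0,0,0],
    [0,0,0],
    [0,0,0],
    [0,0,0],
    [0,0,0]
  ]
}}

```text
time: 4.3
position: [0.4081, -0.2199, 0.0135]
tool_rot: [3.141, -0.059, -0.0]
ft_force: [-0.2, -1.0, -0.5]
grip_width: 0.303
```

```bash
python3 - <<'E'
from h import *
go((.409,-.221,.13),(.632,.043,.13))
E
```

```text
t 4.3 p [ 0.4081 -0.2199  0.0135] F [-0.1658 -0.9949 -0.5106] w 26.31922116345126
   [ 0.03  0.03 -3.88] [0.   0.   0.01]
   [ 0.03  0.03 -3.88] [0.   0.   0.01]
   [ 0.03  0.03 -3.88] [0.   0.   0.01]
   [ 2.66 -3.4  -0.  ] [0. 0. 0.]
   [ 2.66 -3.4  -0.  ] [0. 0. 0.]
   [ 2.66 -3.4  -0.  ] [0. 0. 0.]
   [ 2.66 -3.4  -0.  ] [0. 0. 0.]
   [ 2.66 -3.4  -0.  ] [0. 0. 0.]
   [ 2.66 -3.4  -0.  ] [0. 0. 0.]
   [ 2.66 -3.4  -0.  ] [0. 0. 0.]
   [ 2.66 -3.4   0.  ] [0. 0. 0.]
```

```bash
python3 - <<'E'
from h import *
s,im,d,P,E=wrist('w3.png')
a,_=get_image('side');b,_=get_image('scene')
c=np.hstack([cv2.resize(a[90:210,340:460],(400,400),interpolation=cv2.INTER_CUBIC),cv2.resize(b[150:270,150:270],(400,400),interpolation=cv2.INTER_CUBIC)]);save('c3.png',c)
E
```

```text
(no output)
```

View pics/w3.png

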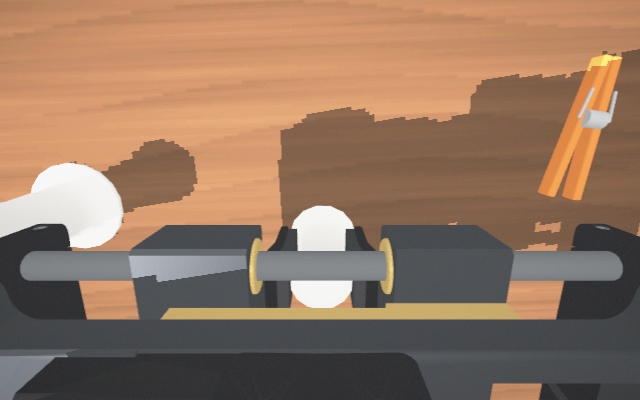

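View pics/c3.png

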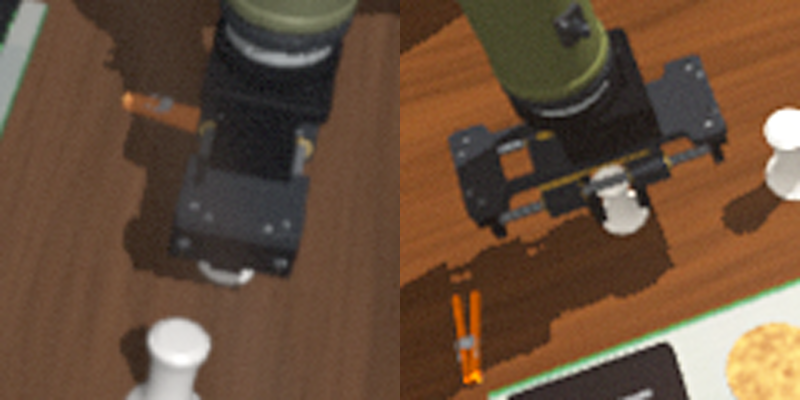

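```bash
python3 - <<'E'
from h import *
s,im,d,P,E=wrist('w4.png')
save('w4c.png',cv2.resize(im[195:325,220:430],(800,495),interpolation=cv2.INTER_CUBIC))
Pt=(P-s['position'])@Ro.from_rotvec(s['tool_rot']).as_matrix()
for r in (228,235,242,248,285,292,300,305):
    print(r,[tuple((Pt[r,c]*1000).round().astype(int)) for c in (268,276,284,288,292,298,320,345,350,356,362,370,376)])
E
```

```text
228 [(np.int64(6), np.int64(-31), np.int64(13)), (np.int64(6), np.int64(-26), np.int64(12)), (np.int64(11), np.int64(-19), np.int64(-3)), (np.int64(5), np.int64(-19), np.int64(14)), (np.int64(7), np.int64(-16), np.int64(10)), (np.int64(7), np.int64(-13), np.int64(8)), (np.int64(11), np.int64(0), np.int64(-3)), (np.int64(7), np.int64(14), np.int64(8)), (np.int64(7), np.int64(17), np.int64(9)), (np.int64(12), np.int64(19), np.int64(-5)), (np.int64(5), np.int64(25), np.int64(15)), (np.int64(5), np.int64(30), np.int64(13)), (np.int64(5), np.int64(33), np.int64(14))]
235 [(np.int64(1), np.int64(-31), np.int64(13)), (np.int64(1), np.int64(-26), np.int64(12)), (np.int64(11), np.int64(-18), np.int64(-14)), (np.int64(10), np.int64(-17), np.int64(-10)), (np.int64(10), np.int64(-15), np.int64(-9)), (np.int64(4), np.int64(-13), np.int64(5)), (np.int64(11), np.int64(0), np.int64(-12)), (np.int64(8), np.int64(13), np.int64(-5)), (np.int64(10), np.int64(16), np.int64(-10)), (np.int64(11), np.int64(18), np.int64(-14)), (np.int64(11), np.int64(21), np.int64(-14)), (np.int64(1), np.int64(30), np.int64
[... 2883 characters left out ...]
), np.int64(-49)), (np.int64(5), np.int64(18), np.int64(-62)), (np.int64(12), np.int64(18), np.int64(-73))]
305 [(np.int64(7), np.int64(-17), np.int64(-69)), (np.int64(-4), np.int64(-18), np.int64(-52)), (np.int64(-6), np.int64(-15), np.int64(-49)), (np.int64(-6), np.int64(-13), np.int64(-49)), (np.int64(-46), np.int64(-18), np.int64(12)), (np.int64(-46), np.int64(-14), np.int64(13)), (np.int64(-10), np.int64(0), np.int64(-43)), (np.int64(-47), np.int64(16), np.int64(14)), (np.int64(-46), np.int64(19), np.int64(13)), (np.int64(-6), np.int64(15), np.int64(-49)), (np.int64(-6), np.int64(17), np.int64(-49)), (np.int64(3), np.int64(18), np.int64(-62)), (np.int64(9), np.int64(18), np.int64(-72))]
```

View pics/w4c.png

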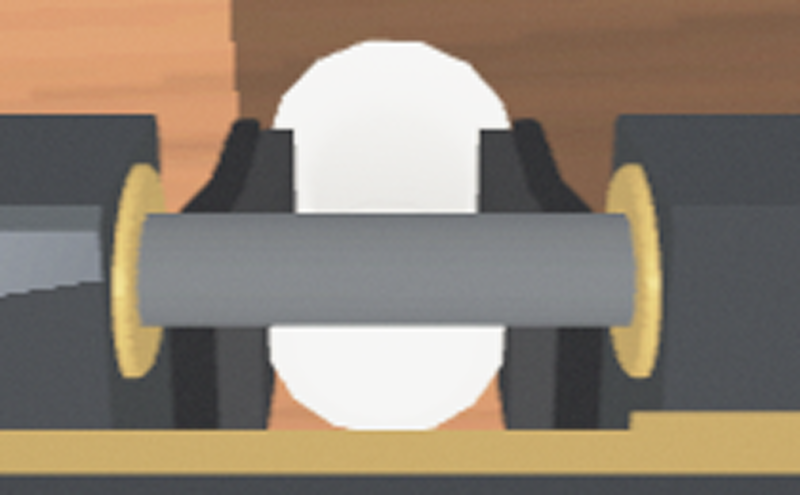

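Request:
{"method": "move_arm", "body": {
  "jaw": [160,160,160,160,160],
  "slide": [
    [0,0,0],
    [0,0,0],
    [0,0,0],
    [0,0,-0.6],
    [0,0,0]
  ],
  "dr": [
    [0,0,0],
    [0,0,0],
    [0,0,0],
    [0,0,0],
    [0,0,0]
  ]
}}

```text
time: 5.0
position: [0.4088, -0.2203, 0.0204]
tool_rot: [3.14, -0.059, 0.002]
ft_force: [-0.3, -0.4, -0.2]
grip_width: 0.375
```

Request:
{"method": "move_arm", "body": {
  "jaw": [255,255,255,255,255],
  "slide": [
    [0,0,0],
    [0,0,0],
    [0,0,0],
    [0,0,0],
    [0,0,0]
  ],
  "dr": [
    [0,0,0],
    [0,0,0],
    [0,0,0],
    [0,0,0],
    [0,0,0]
  ]
}}

```text
time: 5.5
position: [0.4083, -0.2202, 0.0197]
tool_rot: [3.141, -0.06, 0.001]
ft_force: [0.4, -0.5, 1.5]
grip_width: 0.289
```

```bash
python3 - <<'E'
from h import *
go((.409,-.221,.13))
E
```

```text
t 5.5 p [ 0.4083 -0.2202  0.0197] F [ 0.3851 -0.507   1.4606] w 25.122588424869242
   [ 0.03  0.03 -3.68] [ 0.01 -0.01  0.01]
   [ 0.02  0.03 -3.68] [ 0.01 -0.01  0.01]
   [ 0.02  0.03 -3.68] [ 0.01 -0.01  0.01]
```

Request:
{"method": "move_arm", "body": {
  "jaw": [255,255,255],
  "slide": [
    [0,0,0],
    [0,0,0],
    [0,0,0]
  ],
  "dr": [
    [0,0,0],
    [0,0,0],
    [0,0,0]
  ]
}}

```text
time: 5.8
position: [0.4083, -0.2202, 0.0197]
tool_rot: [3.141, -0.06, 0.0]
ft_force: [0.1, -1.7, 2.5]
grip_width: 0.29
```

```bash
python3 - <<'E'
from h import *
s,im,d,P,E=wrist('w5.png')
print(s['position'],s['grip_width']*87,s['ft_force'])
save('w5c.png',cv2.resize(im[195:325,220:430],(800,495),interpolation=cv2.INTER_CUBIC))
Pt=(P-s['position'])@Ro.from_rotvec(s['tool_rot']).as_matrix()*1000
for r in (232,240,247,285,292,300):
    print(r,[(c,*Pt[r,c].round(0)) for c in range(270,375,4)])
E
```

```text
[ 0.4083 -0.2202  0.0197] 25.243287898152865 [ 0.1045 -1.6594  2.4676]
232 [(270, np.float64(0.0), np.float64(-31.0), np.float64(20.0)), (274, np.float64(0.0), np.float64(-29.0), np.float64(20.0)), (278, np.float64(1.0), np.float64(-26.0), np.float64(18.0)), (282, np.float64(11.0), np.float64(-20.0), np.float64(-9.0)), (286, np.float64(11.0), np.float64(-18.0), np.float64(-10.0)), (290, np.float64(10.0), np.float64(-16.0), np.float64(-6.0)), (294, np.float64(10.0), np.float64(-14.0), np.float64(-6.0)), (298, np.float64(3.0), np.float64(-13.0), np.float64(13.0)), (302, np.float64(4.0), np.float64(-11.0), np.float64(9.0)), (306, np.float64(7.0), np.float64(-8.0), np.float64(2.0)), (310, np.float64(9.0), np.float64(-5.0), np.float64(-4.0)), (314, np.float64(10.0), np.float64(-3.0), np.float64(-6.0)), (318, np.float64(10.0), np.float64(-1.0), np.float64(-6.0)), (322, np.float64(10.0), np.float64(1.0), np.float64(-6.0)), (326, np.float64(10.0), np.float64(3.0), np.float64(-6.0)), (330, np.float64(9.0), np.float64(5.0), np.float64(-4.0)), (334, np.float64(8.0), np.float64(8.0), np.float64(
[... 8283 characters left out ...]
), np.float64(20.0)), (334, np.float64(-47.0), np.float64(9.0), np.float64(20.0)), (338, np.float64(-47.0), np.float64(12.0), np.float64(19.0)), (342, np.float64(-47.0), np.float64(14.0), np.float64(20.0)), (346, np.float64(-46.0), np.float64(17.0), np.float64(19.0)), (350, np.float64(-6.0), np.float64(13.0), np.float64(-45.0)), (354, np.float64(-3.0), np.float64(14.0), np.float64(-49.0)), (358, np.float64(-4.0), np.float64(16.0), np.float64(-49.0)), (362, np.float64(-3.0), np.float64(17.0), np.float64(-49.0)), (366, np.float64(1.0), np.float64(18.0), np.float64(-56.0)), (370, np.float64(7.0), np.float64(18.0), np.float64(-66.0)), (374, np.float64(11.0), np.float64(18.0), np.float64(-72.0))]
```

View pics/w5c.png

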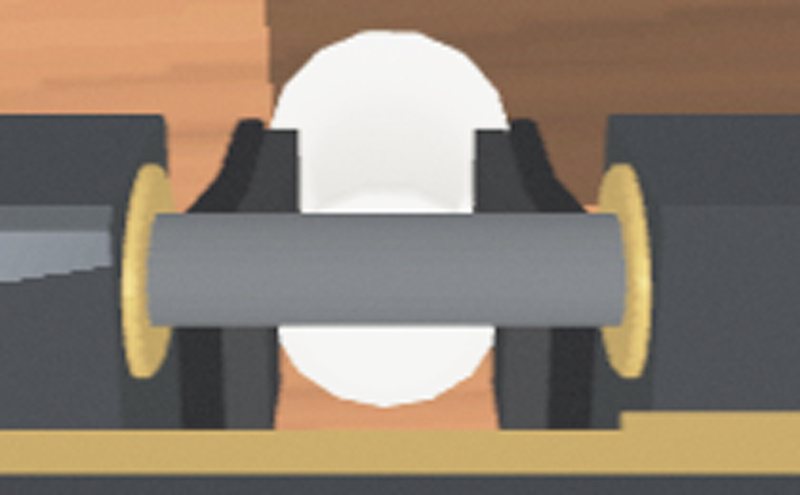

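Request:
{"method": "move_arm", "body": {
  "jaw": [140,140,140,140,140],
  "slide": [
    [0,0,0],
    [0,0,0],
    [0,0,0],
    [0,0,1.0],
    [0,0,0]
  ],
  "dr": [
    [0,0,0],
    [0,0,0],
    [0,0,0],
    [0,0,0],
    [0,0,0]
  ]
}}

```text
time: 6.35
position: [0.4069, -0.2192, 0.008]
tool_rot: [-3.14, 0.059, 0.004]
ft_force: [-0.4, 0.4, -1.1]
grip_width: 0.45
```

Request:
{"method": "move_arm", "body": {
  "jaw": [255,255,255,255,255],
  "slide": [
    [0,0,0],
    [0,0,0],
    [0,0,0],
    [0,0,0],
    [0,0,0]
  ],
  "dr": [
    [0,0,0],
    [0,0,0],
    [0,0,0],
    [0,0,0],
    [0,0,0]
  ]
}}

```text
time: 6.85
position: [0.4081, -0.22, 0.0096]
tool_rot: [3.141, -0.06, 0.0]
ft_force: [0.5, 1.1, 0.3]
grip_width: 0.307
```

Request:
{"method": "move_arm", "body": {
  "jaw": [255,255],
  "slide": [
    [0,0,0],
    [0,0,0]
  ],
  "dr": [
    [0,0,0],
    [0,0,0]
  ]
}}

```text
time: 7.05
position: [0.4081, -0.22, 0.0096]
tool_rot: [3.141, -0.059, 0.0]
ft_force: [0.5, -0.9, -1.1]
grip_width: 0.303
```

Request:
{"method": "move_arm", "body": {
  "jaw": [255,255,255,255],
  "slide": [
    [0,0,-0.5],
    [0,0,-0.5],
    [0,0,-1],
    [0,0,0]
  ],
  "dr": [
    [0,0,0],
    [0,0,0],
    [0,0,0],
    [0,0,0]
  ]
}}

```text
time: 7.45
position: [0.4094, -0.2207, 0.0313]
tool_rot: [3.139, -0.06, 0.004]
ft_force: [0.4, -0.4, -0.5]
grip_width: 0.302
```

```bash
cat >> h.py <<'E'
def held(name):
    s,im,d,P,E=wrist(name)
    R=Ro.from_rotvec(s['tool_rot']).as_matrix();Pt=(P-s['position'])@R*1000
    g=im.astype(int);m=(g.min(-1)>150)&(np.ptp(g,axis=-1)<40)&(abs(Pt[...,1])<25)&(abs(Pt[...,0])<30)&(Pt[...,2]<25)&(Pt[...,2]>-62)&(d>0)
    q=Pt[m];print('t',s['time'],'p',s['position'],'F',s['ft_force'],'w',s['grip_width']*87)
    print('top z',np.percentile(q[:,2],2),'bottom',np.percentile(q[:,2],98),'x',q[:,0].min(),q[:,0].max())
    t=q[q[:,2]<np.percentile(q[:,2],2)+4];print('head y mid',(t[:,1].min()+t[:,1].max())/2,t.shape)
    b=q[q[:,2]>np.percentile(q[:,2],98)-8];print('low part y',b[:,1].min(),b[:,1].max(),'x max',b[:,0].max())
    save('c_'+name,cv2.resize(im[170:325,200:450],(800,496),interpolation=cv2.INTER_CUBIC))
E
python3 - <<'E'
from h import *
held('w6.png')
E
```

```text
t 7.45 p [ 0.4094 -0.2207  0.0313] F [ 0.3539 -0.367  -0.5298] w 26.242815937154177
top z -48.287754088118284 bottom 7.024927449303461 x -9.908566578056574 19.910827960991952
head y mid 0.32372085469557277 (1561, 3)
low part y -16.68794657900136 18.370599007612174 x max 19.910827960991952
```

View pics/c_w6.png

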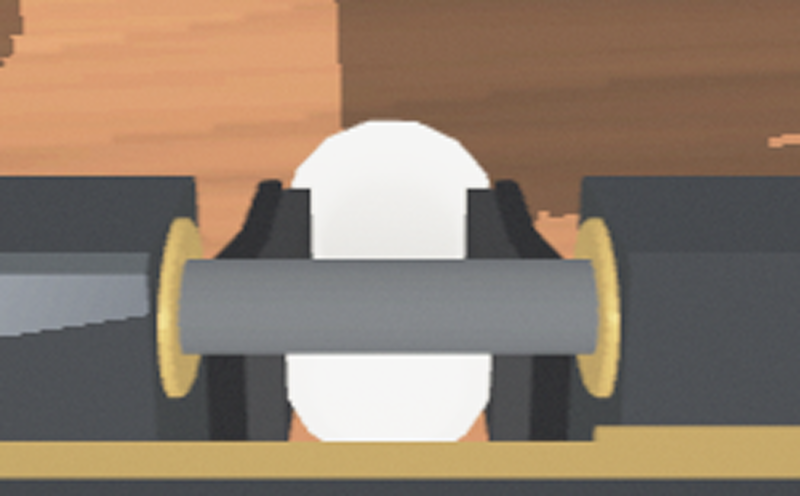

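Bell57 is held and lifted with the tool, its head at (390,400) in the crop and level. Carrying it to pad2.

```bash
python3 - <<'E'
from h import *
go((.409,-.221,.15),(.6315,.043,.15))
E
```

```text
t 7.5 p [ 0.409  -0.2205  0.0307] F [-0.3165  0.6165 -1.3829] w 26.63238480467197
   [ 0.01  0.02 -3.98] [ 0.03 -0.04  0.01]
   [ 0.01  0.02 -3.98] [ 0.03 -0.04  0.01]
   [ 0.    0.02 -3.98] [ 0.03 -0.04  0.01]
   [ 2.65 -3.4   0.  ] [-0. -0.  0.]
   [ 2.65 -3.4   0.  ] [-0. -0.  0.]
   [ 2.65 -3.4   0.  ] [-0. -0.  0.]
   [ 2.65 -3.4   0.  ] [-0. -0.  0.]
   [ 2.65 -3.4  -0.  ] [-0. -0.  0.]
   [ 2.65 -3.4  -0.  ] [-0. -0.  0.]
   [ 2.65 -3.4  -0.  ] [-0. -0.  0.]
   [ 2.65 -3.4  -0.  ] [-0. -0.  0.]
```

Request:
{"method": "move_arm", "body": {
  "jaw": [255,255,255,255,255],
  "slide": [
    [0,0,-1.5],
    [0,0,-3],
    [0,0,-3],
    [0,0,-3],
    [0,0,-1.5]
  ],
  "dr": [
    [0,0,0],
    [0,0,0],
    [0,0,0],
    [0,0,0],
    [0,0,0]
  ]
}}

```text
time: 8.0
position: [0.4093, -0.2205, 0.1522]
tool_rot: [3.139, -0.059, 0.005]
ft_force: [0.3, -0.1, -0.7]
grip_width: 0.298
```

Request:
{"method": "move_arm", "body": {
  "jaw": [255,255,255,255,255],
  "slide": [
    [0.9,-1.2,0],
    [1.8,-2.3,0],
    [2.25,-2.9,0],
    [2.25,-2.9,0],
    [2.25,-2.9,0]
  ],
  "dr": [
    [0,0,0],
    [0,0,0],
    [0,0,0],
    [0,0,0],
    [0,0,0]
  ]
}}

```text
time: 8.5
position: [0.5078, -0.1006, 0.1495]
tool_rot: [3.141, -0.06, 0.0]
ft_force: [0.2, -0.4, -0.5]
grip_width: 0.305
```

Request:
{"method": "move_arm", "body": {
  "jaw": [255,255,255,255,255],
  "slide": [
    [2.25,-2.9,0],
    [2.25,-2.9,0],
    [2.25,-2.9,0],
    [2.25,-2.9,0],
    [1.8,-2.3,0]
  ],
  "dr": [
    [0,0,0],
    [0,0,0],
    [0,0,0],
    [0,0,0],
    [0,0,0]
  ]
}}

```text
time: 9.0
position: [0.6212, 0.0353, 0.1492]
tool_rot: [-3.14, 0.058, 0.0]
ft_force: [-1.1, 0.3, -0.7]
grip_width: 0.302
```

Request:
{"method": "move_arm", "body": {
  "jaw": [255,255,255,255],
  "slide": [
    [0.9,-1.1,0],
    [0,0,0],
    [0,0,0],
    [0,0,0]
  ],
  "dr": [
    [0,0,0],
    [0,0,0],
    [0,0,0],
    [0,0,0]
  ]
}}

```text
time: 9.4
position: [0.6291, 0.0416, 0.1494]
tool_rot: [3.139, -0.063, -0.001]
ft_force: [-0.4, 0.2, -0.7]
grip_width: 0.306
```

```bash
python3 - <<'E'
from h import *
held('w7.png')
go((.6315,.043,.120))
E
```

```text
t 9.4 p [0.6291 0.0416 0.1494] F [-0.4325  0.1695 -0.6754] w 26.652144410356517
top z -48.2282426236476 bottom 7.121718792701949 x -10.010835124922016 19.701671904522577
head y mid 0.4590954294105698 (1519, 3)
low part y -16.01854169746642 17.8054671305798 x max 19.701671904522577
t 9.45 p [0.6292 0.0417 0.1495] F [ 0.4178  0.1616 -0.8613] w 26.357381187717618
   [ 0.22 -0.14  2.95] [ 0.08  0.02 -0.11]
```

View pics/w7.png

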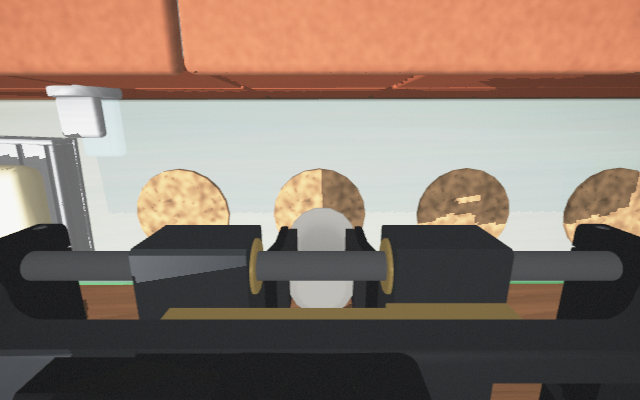

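The wrist view shows pad2 at (320,215) directly beyond the held bell at (321,255). I'll check the pad centre from this camera.

```bash
cat >> h.py <<'E'
def padfit(P,im,d):
    hsv=cv2.cvtColor(im,cv2.COLOR_RGB2HSV)
    m=(hsv[...,0]>8)&(hsv[...,0]<28)&(hsv[...,1]>60)&(P[...,2]>0.092)&(P[...,2]<0.118)&(d>0)&(P[...,0]>.58)&(P[...,0]<.69)
    m=cv2.morphologyEx(m.astype(np.uint8),cv2.MORPH_OPEN,np.ones((3,3)))
    n,l,st,ce=cv2.connectedComponentsWithStats(m)
    for i in range(1,n):
        if st[i,4]>400:
            q=P[l==i];print(np.round(ce[i]),st[i,4],'x max',q[:,0].max(),'-> cx',q[:,0].max()-.032,'y',q[:,1].min(),q[:,1].max(),'mid',(q[:,1].min()+q[:,1].max())/2,'z',np.median(q[:,2]))
E
python3 - <<'E'
from h import *
s,im,d,P,E=wrist('w8.png');padfit(P,im,d)
E
```

```text
[181. 201.] 4343 x max 0.6688189574154062 -> cx 0.6368189574154062 y 0.10533353316653446 0.16895099830824106 mid 0.13714226573738775 z 0.10412003812435178
[318. 197.] 3471 x max 0.6650623082313597 -> cx 0.6330623082313597 y 0.010922973494900758 0.07364460014431595 mid 0.04228378681960836 z 0.10421975838752912
[465. 201.] 4434 x max 0.6615008631836012 -> cx 0.6295008631836012 y -0.08961314856311099 -0.025710224452864583 mid -0.05766168650798779 z 0.10429607886881925
[606. 202.] 3888 x max 0.6575632015725655 -> cx 0.6255632015725655 y -0.1842084357916739 -0.12883414654199654 mid -0.15652129116683522 z 0.10432824492925172
```

Request:
{"method": "move_arm", "body": {
  "jaw": [255,255,255,255,255],
  "slide": [
    [0.25,-0.1,1.0],
    [0,0,1.2],
    [0,0,1.0],
    [0,0,0],
    [0,0,0]
  ],
  "dr": [
    [0,0,0],
    [0,0,0],
    [0,0,0],
    [0,0,0],
    [0,0,0]
  ]
}}

```text
time: 10.0
position: [0.6319, 0.0448, 0.1168]
tool_rot: [3.141, -0.059, -0.002]
ft_force: [0.8, 0.2, -0.3]
grip_width: 0.299
```

```bash
python3 - <<'E'
from h import *
held('w9.png')
go((.6315,.0425,.1140))
E
```

```text
t 10.0 p [0.6319 0.0448 0.1168] F [ 0.8021  0.2207 -0.3244] w 26.052655671611465
top z -48.14245934684693 bottom 16.887473935062395 x -10.094130662413427 29.93912919511271
head y mid 0.4648123698152986 (1534, 3)
low part y -24.95628994573658 24.79134782039849 x max 29.93912919511271
t 10.05 p [0.6323 0.0449 0.1174] F [-0.4312 -0.0845 -1.0636] w 26.358232522865222
   [-0.08  0.24  0.34] [-0.01  0.01  0.04]
```

Request:
{"method": "move_arm", "body": {
  "jaw": [255,255,255,255],
  "slide": [
    [-0.05,0.2,0.15],
    [0,0,0.1],
    [0,0,0],
    [0,0,0]
  ],
  "dr": [
    [0,0,0],
    [0,0,0],
    [0,0,0],
    [0,0,0]
  ]
}}

```text
time: 10.45
position: [0.6318, 0.0428, 0.1152]
tool_rot: [3.141, -0.06, 0.0]
ft_force: [-0.7, 0.1, -1.2]
grip_width: 0.307
```

Request:
{"method": "move_arm", "body": {
  "jaw": [255,255],
  "slide": [
    [0,0,0.05],
    [0,0,0]
  ],
  "dr": [
    [0,0,0],
    [0,0,0]
  ]
}}

```text
time: 10.65
position: [0.6317, 0.0428, 0.1145]
tool_rot: [3.141, -0.059, 0.0]
ft_force: [-0.8, -0.0, -0.6]
grip_width: 0.308
```

Request:
{"method": "move_arm", "body": {
  "jaw": [255,255],
  "slide": [
    [0,0,0.05],
    [0,0,0]
  ],
  "dr": [
    [0,0,0],
    [0,0,0]
  ]
}}

```text
time: 10.85
position: [0.6317, 0.0428, 0.1139]
tool_rot: [3.141, -0.059, -0.0]
ft_force: [-0.2, -0.2, -1.1]
grip_width: 0.304
```

Request:
{"method": "move_arm", "body": {
  "jaw": [255,255],
  "slide": [
    [0,0,0.05],
    [0,0,0]
  ],
  "dr": [
    [0,0,0],
    [0,0,0]
  ]
}}

```text
time: 11.05
position: [0.6318, 0.0428, 0.1136]
tool_rot: [3.141, -0.059, 0.0]
ft_force: [0.1, 0.6, -0.9]
grip_width: 0.309
```

Request:
{"method": "move_arm", "body": {
  "jaw": [255,255],
  "slide": [
    [0,0,0.05],
    [0,0,0]
  ],
  "dr": [
    [0,0,0],
    [0,0,0]
  ]
}}

```text
time: 11.25
position: [0.6319, 0.0428, 0.1135]
tool_rot: [3.141, -0.06, 0.001]
ft_force: [0.0, -1.5, 1.5]
grip_width: 0.305
```

Request:
{"method": "move_arm", "body": {
  "jaw": [255,255],
  "slide": [
    [0,0,0.05],
    [0,0,0]
  ],
  "dr": [
    [0,0,0],
    [0,0,0]
  ]
}}

```text
time: 11.45
position: [0.6321, 0.0427, 0.1134]
tool_rot: [3.141, -0.06, 0.001]
ft_force: [-0.6, -1.3, 5.4]
grip_width: 0.304
```

Request:
{"method": "move_arm", "body": {
  "jaw": [255,240,170,100,100],
  "slide": [
    [0,0,-0.05],
    [0,0,0],
    [0,0,0],
    [0,0,0],
    [0,0,0]
  ],
  "dr": [
    [0,0,0],
    [0,0,0],
    [0,0,0],
    [0,0,0],
    [0,0,0]
  ]
}}

```text
time: 11.95
position: [0.6314, 0.0429, 0.1124]
tool_rot: [-3.141, 0.059, 0.001]
ft_force: [-0.2, 0.1, -0.2]
grip_width: 0.439
```

Request:
{"method": "move_arm", "body": {
  "jaw": [100,80,80,60,60],
  "slide": [
    [0,0,0],
    [0,0,0],
    [0,0,-1],
    [0,0,-2],
    [0,0,-3]
  ],
  "dr": [
    [0,0,0],
    [0,0,0],
    [0,0,0],
    [0,0,0],
    [0,0,0]
  ]
}}

```text
time: 12.45
position: [0.6306, 0.0426, 0.1727]
tool_rot: [3.141, -0.059, -0.005]
ft_force: [-0.4, -0.2, 0.8]
grip_width: 0.745
```

```bash
python3 - <<'E'
from h import *
s,im,d,P,E=wrist('w10.png');print(s['time'],s['position'],s['grip_width']*87)
bells(im,P,d,zlo=.108,zhi=.19)
go((.632,.0425,.2),(.433,-.0805,.2))
E
```

```text
12.45 [0.6306 0.0426 0.1727] 64.82207197230285
[206.  35.] 101 zmax 0.18763036671145883 top mid [0.7356 0.0881 0.1864] [0.0273 0.0022] all mid [0.7356 0.0881] [0.0273 0.0022]
[102. 108.] 1099 zmax 0.11656407474438593 top mid [0.72   0.1907 0.1147] [0.0068 0.0261] all mid [0.7083 0.1899] [0.0304 0.0311]
[ 79. 171.] 1844 zmax 0.12096367430858887 top mid [0.6623 0.2304 0.1188] [0.067  0.0589] all mid [0.6617 0.2318] [0.0693 0.0617]
[ 36. 195.] 4916 zmax 0.12718231148845513 top mid [0.6535 0.2468 0.1252] [0.0475 0.0509] all mid [0.653  0.2463] [0.053 0.052]
[321. 220.] 2497 zmax 0.16158903097827498 top mid [0.6337 0.0418 0.1595] [0.0254 0.0274] all mid [0.6358 0.0421] [0.0297 0.0351]
t 12.5 p [0.6342 0.0433 0.1797] F [1.9083 0.5021 4.044 ] w 65.38719923410595
   [-0.2   0.09 -2.03] [-0.03 -0.41  0.03]
   [-3.88  2.61 -0.  ] [-0. -0.  0.]
   [-3.88  2.61 -0.  ] [-0. -0.  0.]
   [-3.88  2.61 -0.  ] [-0. -0.  0.]
   [-3.88  2.61 -0.  ] [-0. -0.  0.]
   [-3.88  2.61 -0.  ] [-0. -0.  0.]
```

View pics/w10.png

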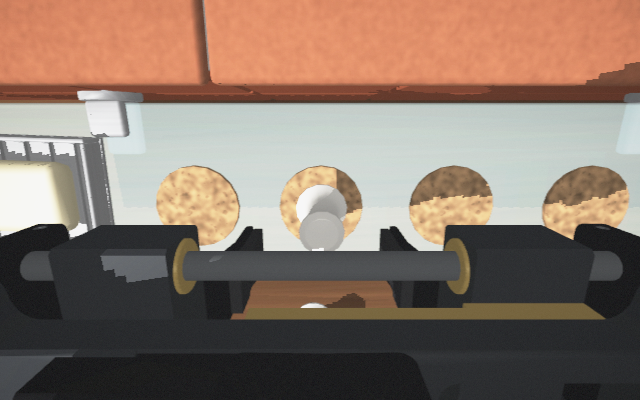

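Bell57 stands upright at (321,220), centred on pad2. Next is bell75.

Request:
{"method": "move_arm", "body": {
  "jaw": [60,60,60,60,60],
  "slide": [
    [-0.1,0.1,-2.0],
    [-2.5,1.7,0],
    [-4.0,2.6,0],
    [-4.0,2.6,0],
    [-4.0,2.6,0]
  ],
  "dr": [
    [0,0,0],
    [0,0,0],
    [0,0,0],
    [0,0,0],
    [0,0,0]
  ]
}}

```text
time: 13.0
position: [0.481, -0.0482, 0.1936]
tool_rot: [3.141, -0.059, 0.002]
ft_force: [0.5, -0.8, 0.1]
grip_width: 0.767
```

Request:
{"method": "move_arm", "body": {
  "jaw": [60,60,60,60,60],
  "slide": [
    [-4.0,2.6,0],
    [-0.9,0.9,0],
    [0,0,2.5],
    [0,0,0],
    [0,0,0]
  ],
  "dr": [
    [0,0,0],
    [0,0,0],
    [0,0,0],
    [0,0,0],
    [0,0,0]
  ]
}}

```text
time: 13.5
position: [0.4321, -0.0803, 0.1686]
tool_rot: [3.141, -0.058, 0.0]
ft_force: [-0.3, 0.7, 0.9]
grip_width: 0.763
```

```bash
python3 - <<'E'
from h import *
s,im,d,P,E=wrist('w11.png');print(s['time'],s['position'],s['grip_width']*87)
bells(im,P,d)
go((.433,-.0805,.1),(.433,-.0805,.018))
E
```

```text
13.5 [ 0.4321 -0.0803  0.1686] 66.3839692046089
[110.   2.] 184 zmax 0.09995668879637314 top mid [0.5801 0.0525 0.0988] [0.0037 0.0409] all mid [0.5801 0.0525] [0.0037 0.0409]
[192.   2.] 252 zmax 0.09998721489179217 top mid [ 0.5783 -0.0013  0.0985] [0.0048 0.0607] all mid [ 0.5783 -0.0013] [0.0048 0.0607]
[292.   3.] 147 zmax 0.09997837481246725 top mid [ 0.5757 -0.0668  0.0985] [0.0038 0.0374] all mid [ 0.5757 -0.0668] [0.0038 0.0374]
[351.   3.] 115 zmax 0.09995310161051887 top mid [ 0.5743 -0.107   0.0989] [0.0037 0.0324] all mid [ 0.5743 -0.107 ] [0.0037 0.0324]
[267.   9.] 285 zmax 0.09894840246596248 top mid [ 0.5732 -0.0494  0.0969] [0.0045 0.0978] all mid [ 0.5733 -0.0493] [0.0047 0.098 ]
[600. 136.] 161 zmax 0.014996967570309053 top mid [ 0.4764 -0.3625  0.0128] [0.02   0.0195] all mid [ 0.4764 -0.3625] [0.02   0.0195]
[174. 165.] 2115 zmax 0.0664924905267 top mid [0.4621 0.0575 0.0647] [0.031 0.032] all mid [0.4617 0.056 ] [0.042  0.0391]
[320. 191.] 2063 zmax 0.0756903587903075 top mid [ 0.4331 -0.0793  0.0736] [0.0349 0.0346] all mid [ 0.4363 -0.0794] [0.0415 0.0483]
[  5. 192.] 247 zmax 0.012194270819586545 top mid [0.4374 0.2562 0.0102] [0.0186 0.0119] all mid [0.4383 0.2575] [0.0263 0.0172]
t 13.55 p [ 0.4327 -0.0803  0.169 ] F [0.3599 0.5754 0.1491] w 66.54611241943121
   [0.01 0.01 3.45] [ 0.   -0.03  0.05]
   [0.02 0.01 3.45] [ 0.   -0.03  0.05]
   [-0.  -0.   4.1] [ 0. -0. -0.]
   [-0.  -0.   4.1] [ 0. -0. -0.]
```

Request:
{"method": "move_arm", "body": {
  "jaw": [60,60,60,60,60],
  "slide": [
    [0,-0.1,3.0],
    [0,0,4.5],
    [0,0,4.5],
    [0,0,3.0],
    [0,0,0]
  ],
  "dr": [
    [0,0,0],
    [0,0,0],
    [0,0,0],
    [0,0,0],
    [0,0,0]
  ]
}}

```text
time: 14.05
position: [0.4294, -0.0784, 0.0152]
tool_rot: [-3.138, 0.057, 0.011]
ft_force: [-0.2, -0.6, 0.2]
grip_width: 0.762
```

Request:
{"method": "move_arm", "body": {
  "jaw": [140,200,255,255,255],
  "slide": [
    [0,0,0],
    [0,0,0],
    [0,0,0],
    [0,0,0],
    [0,0,0]
  ],
  "dr": [
    [0,0,0],
    [0,0,0],
    [0,0,0],
    [0,0,0],
    [0,0,0]
  ],
  "force": 20
}}

```text
time: 14.55
position: [0.4326, -0.08, 0.0189]
tool_rot: [3.14, -0.06, 0.002]
ft_force: [1.2, 1.1, 2.4]
grip_width: 0.396
```

Request:
{"method": "move_arm", "body": {
  "jaw": [255,255,255],
  "slide": [
    [0,0,0],
    [0,0,0],
    [0,0,0]
  ],
  "dr": [
    [0,0,0],
    [0,0,0],
    [0,0,0]
  ]
}}

```text
time: 14.85
position: [0.4328, -0.0797, 0.0188]
tool_rot: [3.141, -0.059, 0.002]
ft_force: [-0.1, 1.3, 6.6]
grip_width: 0.387
```

```bash
python3 - <<'E'
from h import *
held('w12.png')
E
```

```text
t 14.85 p [ 0.4328 -0.0797  0.0188] F [-0.1221  1.2838  6.5666] w 33.68728803741519
top z -56.71877218488647 bottom 16.029145809558297 x -6.922566661862221 25.346932475714794
head y mid 0.20767755020065337 (2212, 3)
low part y -24.118609303632468 24.996641009802353 x max 25.346932475714794
```

View pics/c_w12.png

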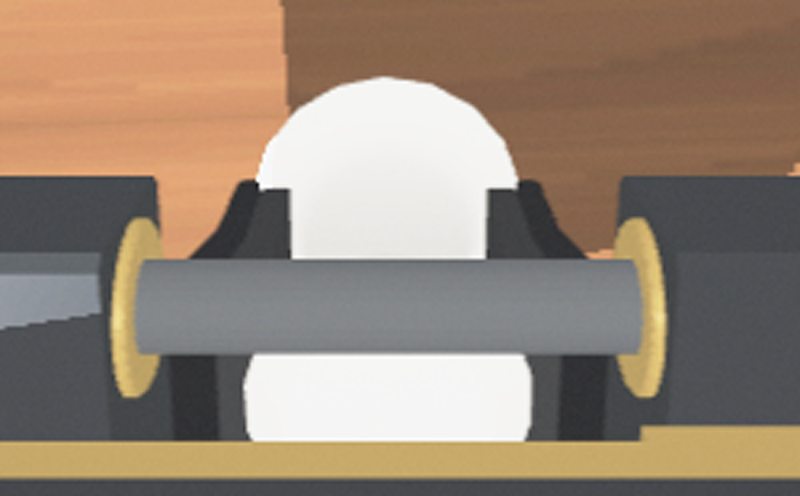

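Request:
{"method": "move_arm", "body": {
  "jaw": [130,130,130,130,130],
  "slide": [
    [0,0,0],
    [0,0,-0.5],
    [0,0,0],
    [0,0,0],
    [0,0,0]
  ],
  "dr": [
    [0,0,0],
    [0,0,0],
    [0,0,0],
    [0,0,0],
    [0,0,0]
  ]
}}

```text
time: 15.4
position: [0.4317, -0.0798, 0.0229]
tool_rot: [3.141, -0.06, -0.001]
ft_force: [-0.1, -0.1, 0.0]
grip_width: 0.484
```

Request:
{"method": "move_arm", "body": {
  "jaw": [255,255,255,255,255],
  "slide": [
    [0,0,0],
    [0,0,0],
    [0,0,0],
    [0,0,0],
    [0,0,0]
  ],
  "dr": [
    [0,0,0],
    [0,0,0],
    [0,0,0],
    [0,0,0],
    [0,0,0]
  ]
}}

```text
time: 15.9
position: [0.4318, -0.0797, 0.0229]
tool_rot: [3.141, -0.059, -0.0]
ft_force: [-0.1, -0.1, -0.9]
grip_width: 0.396
```

Request:
{"method": "move_arm", "body": {
  "jaw": [255,255],
  "slide": [
    [0,0,0],
    [0,0,0]
  ],
  "dr": [
    [0,0,0],
    [0,0,0]
  ]
}}

```text
time: 16.1
position: [0.4318, -0.0798, 0.0229]
tool_rot: [3.141, -0.06, -0.0]
ft_force: [0.1, 0.4, -0.7]
grip_width: 0.391
```

Request:
{"method": "move_arm", "body": {
  "jaw": [255,255,255,255],
  "slide": [
    [0,0,-0.5],
    [0,0,-0.5],
    [0,0,-1],
    [0,0,0]
  ],
  "dr": [
    [0,0,0],
    [0,0,0],
    [0,0,0],
    [0,0,0]
  ]
}}

```text
time: 16.5
position: [0.4334, -0.0801, 0.0448]
tool_rot: [3.14, -0.06, 0.005]
ft_force: [0.7, -0.3, -1.6]
grip_width: 0.398
```

```bash
python3 - <<'E'
from h import *
held('w13.png')
E
```

```text
t 16.5 p [ 0.4334 -0.0801  0.0448] F [ 0.732  -0.3017 -1.5993] w 34.6404026199603
top z -52.61077018046145 bottom 19.788331286786235 x -10.474335512603856 26.562598633276043
head y mid 0.4724007162049073 (2126, 3)
low part y -24.695414585843462 24.639691340043324 x max 26.562598633276043
```

View pics/c_w13.png

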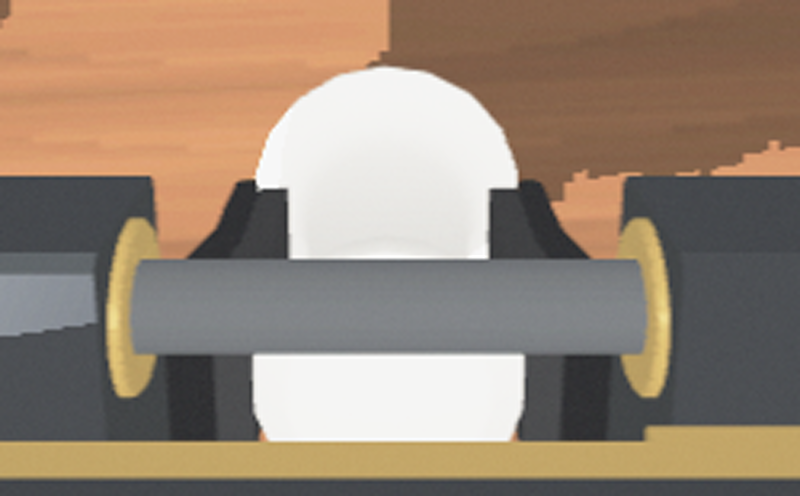

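Request:
{"method": "move_arm", "body": {
  "jaw": [255,255,255,255,255],
  "slide": [
    [0,0,-1.5],
    [0,0,-3],
    [0,0,-3],
    [0,0,-3],
    [0,0,-1.5]
  ],
  "dr": [
    [0,0,0],
    [0,0,0],
    [0,0,0],
    [0,0,0],
    [0,0,0]
  ]
}}

```text
time: 17.05
position: [0.4332, -0.08, 0.1657]
tool_rot: [3.14, -0.059, 0.006]
ft_force: [0.6, 0.6, -1.7]
grip_width: 0.396
```

Request:
{"method": "move_arm", "body": {
  "jaw": [255,255,255,255,255],
  "slide": [
    [1.0,0.4,0],
    [2.0,0.75,0],
    [2.7,1.0,0],
    [2.7,1.0,0],
    [2.7,1.0,0]
  ],
  "dr": [
    [0,0,0],
    [0,0,0],
    [0,0,0],
    [0,0,0],
    [0,0,0]
  ]
}}

```text
time: 17.55
position: [0.5421, -0.1261, 0.1611]
tool_rot: [-3.14, 0.06, 0.003]
ft_force: [0.7, 0.5, -1.3]
grip_width: 0.396
```

Request:
{"method": "move_arm", "body": {
  "jaw": [255,255,255,255,255],
  "slide": [
    [2.7,1.1,0],
    [2.7,1.1,0],
    [1.8,0.7,0],
    [1.0,0.4,0],
    [0,0,0]
  ],
  "dr": [
    [0,0,0],
    [0,0,0],
    [0,0,0],
    [0,0,0],
    [0,0,0]
  ]
}}

```text
time: 18.05
position: [0.6223, -0.1619, 0.1609]
tool_rot: [-3.14, 0.06, 0.003]
ft_force: [-0.2, 0.8, -1.1]
grip_width: 0.396
```

Request:
{"method": "move_arm", "body": {
  "jaw": [255,255],
  "slide": [
    [0,0,0],
    [0,0,0]
  ],
  "dr": [
    [0,0,0],
    [0,0,0]
  ]
}}

```text
time: 18.25
position: [0.6212, -0.1609, 0.1629]
tool_rot: [3.141, -0.058, -0.001]
ft_force: [0.3, 0.6, -2.0]
grip_width: 0.395
```

```bash
python3 - <<'E'
from h import *
held('w14.png')
s,im,d,P,E=wrist('w15.png');padfit(P,im,d)
go((.624,-.161,.130))
E
```

```text
t 18.25 p [ 0.6212 -0.1609  0.1629] F [ 0.2602  0.5626 -2.0116] w 34.32511310729861
top z -52.51299082710199 bottom 20.055995779799165 x -10.27721733980933 26.576892098243952
head y mid 0.3796597967235549 (2121, 3)
low part y -24.697338383055406 24.794581639804157 x max 26.576892098243952
[ 52. 194.] 2538 x max 0.6649064946948419 -> cx 0.6329064946948418 y 0.009911835576754846 0.07340491782267189 mid 0.04165837669971337 z 0.10400752134535239
[180. 198.] 4087 x max 0.6612307908177717 -> cx 0.6292307908177717 y -0.08980435693887391 -0.026671187628202392 mid -0.05823777228353815 z 0.10413694446038604
[322. 187.] 2089 x max 0.6572853457625073 -> cx 0.6252853457625073 y -0.19289008274327873 -0.13059031143448613 mid -0.16174019708888243 z 0.10425182184287177
t 18.35 p [ 0.6215 -0.1611  0.1634] F [ 0.4399  0.5534 -1.061 ] w 34.09713991685991
   [ 0.25 -0.02  3.34] [ 0.03 -0.    0.06]
```

View pics/w15.png

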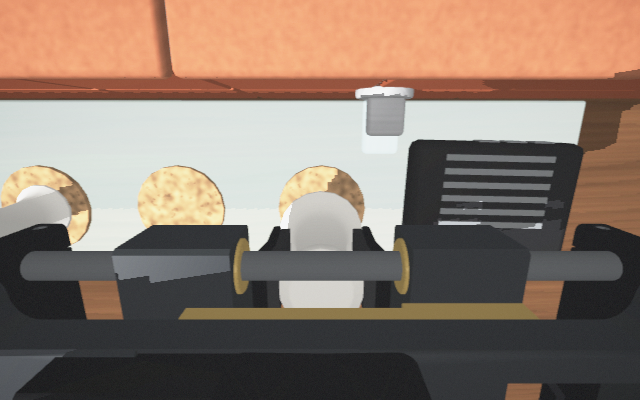

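Bell75 is held level over pad4 at (322,205), with the router clear at (495,195). Lowering.

Request:
{"method": "move_arm", "body": {
  "jaw": [255,255,255,255,255],
  "slide": [
    [0.25,0,1.0],
    [0,0,1.3],
    [0,0,1.0],
    [0,0,0],
    [0,0,0]
  ],
  "dr": [
    [0,0,0],
    [0,0,0],
    [0,0,0],
    [0,0,0],
    [0,0,0]
  ]
}}

```text
time: 18.85
position: [0.6241, -0.1615, 0.1294]
tool_rot: [-3.141, 0.059, 0.002]
ft_force: [-0.2, 0.2, -1.4]
grip_width: 0.39
```

Request:
{"method": "move_arm", "body": {
  "jaw": [255,255],
  "slide": [
    [0,0,0],
    [0,0,0]
  ],
  "dr": [
    [0,0,0],
    [0,0,0]
  ]
}}

```text
time: 19.05
position: [0.6247, -0.1618, 0.1304]
tool_rot: [3.141, -0.06, 0.001]
ft_force: [0.5, -0.5, -1.1]
grip_width: 0.394
```

Request:
{"method": "move_arm", "body": {
  "jaw": [255,255,255,255],
  "slide": [
    [-0.1,-0.05,0.15],
    [0,0,0.1],
    [0,0,0],
    [0,0,0]
  ],
  "dr": [
    [0,0,0],
    [0,0,0],
    [0,0,0],
    [0,0,0]
  ]
}}

```text
time: 19.45
position: [0.6235, -0.1611, 0.1275]
tool_rot: [3.141, -0.059, -0.0]
ft_force: [0.2, 0.2, -0.9]
grip_width: 0.393
```

Request:
{"method": "move_arm", "body": {
  "jaw": [255,255,255,255],
  "slide": [
    [0,0,0.05],
    [0,0,0],
    [0,0,0.03],
    [0,0,0]
  ],
  "dr": [
    [0,0,0],
    [0,0,0],
    [0,0,0],
    [0,0,0]
  ]
}}

```text
time: 19.85
position: [0.6237, -0.1611, 0.1269]
tool_rot: [3.141, -0.059, 0.0]
ft_force: [0.6, 1.3, -0.8]
grip_width: 0.394
```

Request:
{"method": "move_arm", "body": {
  "jaw": [255,255],
  "slide": [
    [0,0,0.05],
    [0,0,0]
  ],
  "dr": [
    [0,0,0],
    [0,0,0]
  ]
}}

```text
time: 20.05
position: [0.6239, -0.1612, 0.1268]
tool_rot: [3.141, -0.06, 0.001]
ft_force: [-0.3, -0.2, 1.1]
grip_width: 0.392
```

Request:
{"method": "move_arm", "body": {
  "jaw": [255,255],
  "slide": [
    [0,0,0.04],
    [0,0,0]
  ],
  "dr": [
    [0,0,0],
    [0,0,0]
  ]
}}

```text
time: 20.25
position: [0.624, -0.1613, 0.1267]
tool_rot: [3.14, -0.06, 0.002]
ft_force: [-0.4, -0.8, 5.2]
grip_width: 0.398
```

Request:
{"method": "move_arm", "body": {
  "jaw": [255,230,170,100,100],
  "slide": [
    [0,0,-0.05],
    [0,0,0],
    [0,0,0],
    [0,0,0],
    [0,0,0]
  ],
  "dr": [
    [0,0,0],
    [0,0,0],
    [0,0,0],
    [0,0,0],
    [0,0,0]
  ]
}}

```text
time: 20.75
position: [0.6228, -0.1607, 0.1254]
tool_rot: [-3.14, 0.059, 0.003]
ft_force: [0.6, -0.1, 0.3]
grip_width: 0.499
```

Request:
{"method": "move_arm", "body": {
  "jaw": [80,80,80,80,80],
  "slide": [
    [0,0,0],
    [0,0,0],
    [0,0,-1],
    [0,0,-3],
    [0,0,-4]
  ],
  "dr": [
    [0,0,0],
    [0,0,0],
    [0,0,0],
    [0,0,0],
    [0,0,0]
  ]
}}

```text
time: 21.25
position: [0.6221, -0.1608, 0.2057]
tool_rot: [-3.14, 0.059, 0.006]
ft_force: [0.5, -0.6, -0.4]
grip_width: 0.686
```

```bash
python3 - <<'E'
from h import *
s,im,d,P,E=wrist('w16.png');print(s['time'],s['position'],s['grip_width']*87)
bells(im,P,d,zlo=.108,zhi=.19)
go((.624,-.161,.23),(.4618,.0575,.23))
E
```

```text
21.25 [ 0.6221 -0.1608  0.2057] 59.720904694203874
[205.  38.] 110 zmax 0.18908060318956804 top mid [ 0.7334 -0.1039  0.187 ] [0.0375 0.0024] all mid [ 0.7334 -0.1039] [0.0375 0.0024]
[376. 109.] 938 zmax 0.11646421939258356 top mid [ 0.7054 -0.2074  0.1148] [0.0074 0.0283] all mid [ 0.6934 -0.208 ] [0.0313 0.0316]
[471. 152.] 456 zmax 0.12659877370123035 top mid [ 0.661  -0.2786  0.125 ] [0.0074 0.0702] all mid [ 0.661  -0.2786] [0.0074 0.0702]
[469. 164.] 444 zmax 0.12635975708262703 top mid [ 0.6518 -0.279   0.1246] [0.0075 0.0714] all mid [ 0.6518 -0.279 ] [0.0075 0.0714]
[322. 209.] 3606 zmax 0.17953404326438485 top mid [ 0.6246 -0.1617  0.1778] [0.0353 0.0348] all mid [ 0.6282 -0.1613] [0.0425 0.0484]
[468. 175.] 446 zmax 0.12646680771467173 top mid [ 0.643  -0.2779  0.1251] [0.0075 0.0711] all mid [ 0.643  -0.2779] [0.0075 0.0711]
[ 60. 204.] 2752 zmax 0.16139640820044646 top mid [0.6348 0.0409 0.1595] [0.0232 0.0276] all mid [0.6326 0.0403] [0.0355 0.0339]
[466. 186.] 449 zmax 0.12654756425051547 top mid [ 0.6336 -0.2775  0.1251] [0.0086 0.0705] all mid [ 0.6336 -0.2775] [0.0086 0.0705]
[463. 197.] 495 zmax 0.12636810798527998 top mid [ 0.6252 -0.277   0.1247] [0.0078 0.0723] all mid [ 0.6252 -0.277 ] [0.0078 0.0723]
[463. 208.] 484 zmax 0.12643222447415972 top mid [ 0.6159 -0.2763  0.1251] [0.008  0.0716] all mid [ 0.6159 -0.2763] [0.008  0.0716]
t 21.3 p [ 0.6265 -0.1614  0.2152] F [ 2.2903 -0.8829  5.2831] w 59.1829949737615
   [-0.23 -0.03 -1.48] [ 0.12 -0.54  0.03]
   [-2.84 -3.54 -0.  ] [ 0. -0.  0.]
   [-2.84 -3.54 -0.  ] [ 0. -0.  0.]
   [-2.84 -3.54 -0.  ] [ 0. -0.  0.]
   [-2.84 -3.54 -0.  ] [ 0. -0.  0.]
   [-2.84 -3.54 -0.  ] [ 0. -0.  0.]
   [-2.84 -3.54  0.  ] [ 0. -0.  0.]
```

View pics/w16.png

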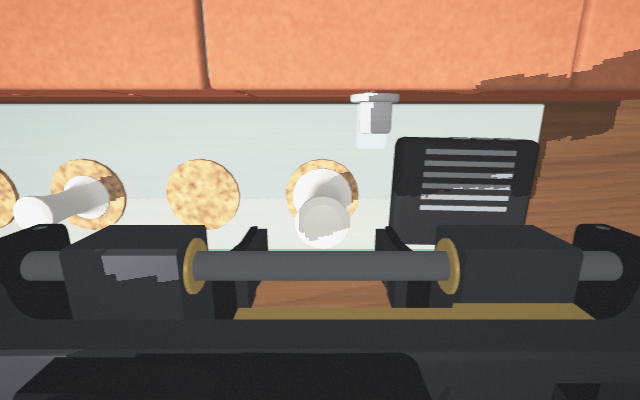

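Request:
{"method": "move_arm", "body": {
  "jaw": [80,80,80,80,80],
  "slide": [
    [-1.0,-1.2,-1.0],
    [-2.5,-3.0,0],
    [-3.0,-3.8,0],
    [-3.0,-3.8,0],
    [-3.0,-3.8,0]
  ],
  "dr": [
    [0,0,0],
    [0,0,0],
    [0,0,0],
    [0,0,0],
    [0,0,0]
  ]
}}

```text
time: 21.8
position: [0.5035, 0.0011, 0.2169]
tool_rot: [3.141, -0.06, 0.002]
ft_force: [-0.8, 0.5, 0.1]
grip_width: 0.687
```

Request:
{"method": "move_arm", "body": {
  "jaw": [80,80,80,80,80],
  "slide": [
    [-3.0,-3.8,1.0],
    [-1.5,-1.8,4.0],
    [0,0,3.0],
    [0,0,0],
    [0,0,0]
  ],
  "dr": [
    [0,0,0],
    [0,0,0],
    [0,0,0],
    [0,0,0],
    [0,0,0]
  ]
}}

```text
time: 22.3
position: [0.4622, 0.0571, 0.1373]
tool_rot: [-3.141, 0.06, -0.001]
ft_force: [0.2, 0.2, 0.6]
grip_width: 0.687
```

```bash
python3 - <<'E'
from h import *
s,im,d,P,E=wrist('w17.png');print(s['time'],s['position'],s['grip_width']*87)
bells(im,P,d,zhi=.09)
go((.4615,.0575,.1),(.4615,.0575,.0195))
E
```

```text
22.3 [0.4622 0.0571 0.1373] 59.76662688186655
[  5. 202.] 798 zmax 0.016290903031095216 top mid [0.4642 0.3595 0.0143] [0.0639 0.0173] all mid [0.4652 0.3595] [0.0659 0.0173]
[319. 198.] 1964 zmax 0.0666632581600878 top mid [0.4623 0.0584 0.0646] [0.0314 0.031 ] all mid [0.4652 0.0583] [0.0372 0.0411]
[ 98. 224.] 756 zmax 0.048137714027913656 top mid [0.4432 0.265  0.0461] [0.0161 0.0224] all mid [0.4445 0.2624] [0.0188 0.0277]
t 22.35 p [0.4631 0.057  0.138 ] F [0.6687 0.0178 0.5905] w 59.32248754086731
   [-0.17 -0.05  3.8 ] [-0.02 -0.14 -0.02]
   [-0.    0.    4.03] [-0. -0.  0.]
   [-0.    0.    4.03] [-0. -0.  0.]
```

Request:
{"method": "move_arm", "body": {
  "jaw": [80,80,80,80,80],
  "slide": [
    [-0.05,-0.1,3.0],
    [0,0,4.5],
    [0,0,3.0],
    [0,0,1.4],
    [0,0,0]
  ],
  "dr": [
    [0,0,0],
    [0,0,0],
    [0,0,0],
    [0,0,0],
    [0,0,0]
  ]
}}

```text
time: 22.85
position: [0.4613, 0.0579, 0.017]
tool_rot: [-3.14, 0.061, 0.003]
ft_force: [-0.6, 0.1, -0.1]
grip_width: 0.685
```

Request:
{"method": "move_arm", "body": {
  "jaw": [140,200,255,255,255],
  "slide": [
    [0,0,0],
    [0,0,0],
    [0,0,0],
    [0,0,0],
    [0,0,0]
  ],
  "dr": [
    [0,0,0],
    [0,0,0],
    [0,0,0],
    [0,0,0],
    [0,0,0]
  ],
  "force": 18
}}

```text
time: 23.35
position: [0.4618, 0.0583, 0.018]
tool_rot: [3.141, -0.059, 0.002]
ft_force: [-0.5, 0.8, 1.9]
grip_width: 0.353
```

Request:
{"method": "move_arm", "body": {
  "jaw": [255,255,255],
  "slide": [
    [0,0,0],
    [0,0,0],
    [0,0,0]
  ],
  "dr": [
    [0,0,0],
    [0,0,0],
    [0,0,0]
  ]
}}

```text
time: 23.65
position: [0.4619, 0.0584, 0.0179]
tool_rot: [3.141, -0.059, 0.002]
ft_force: [-0.5, -0.1, 6.4]
grip_width: 0.345
```

Request:
{"method": "move_arm", "body": {
  "jaw": [255,255,255,255],
  "slide": [
    [0,0,-0.5],
    [0,0,-0.5],
    [0,0,-1],
    [0,0,0]
  ],
  "dr": [
    [0,0,0],
    [0,0,0],
    [0,0,0],
    [0,0,0]
  ]
}}

```text
time: 24.05
position: [0.4622, 0.0583, 0.0387]
tool_rot: [3.141, -0.06, 0.004]
ft_force: [0.4, -0.2, -1.1]
grip_width: 0.347
```

```bash
python3 - <<'E'
from h import *
held('w18.png')
E
```

```text
t 24.05 p [0.4622 0.0583 0.0387] F [ 0.4111 -0.1594 -1.0666] w 30.21456949187674
top z -48.52485679968389 bottom 15.244893784043223 x -9.774813708123116 22.77936759898385
head y mid 0.4422641858800258 (1806, 3)
low part y -21.865227763804718 21.722186061001093 x max 22.77936759898385
```

View pics/c_w18.png

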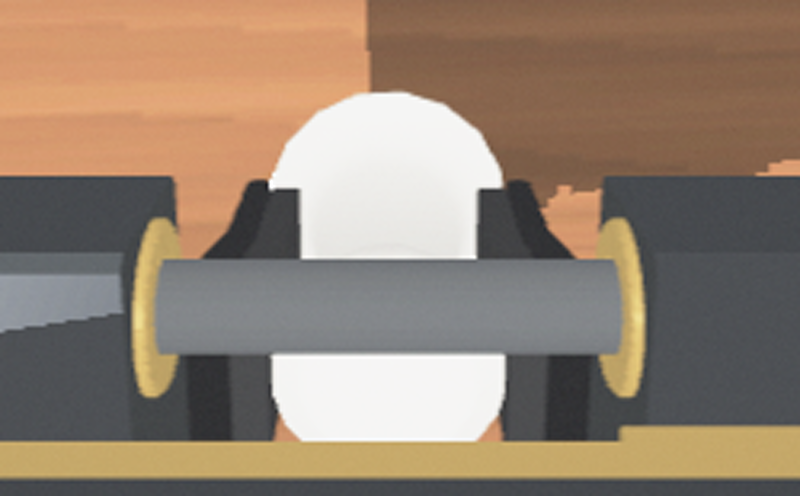

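Request:
{"method": "move_arm", "body": {
  "jaw": [255,255,255,255,255],
  "slide": [
    [0,0,-2],
    [0,0,-4],
    [0,0,-4],
    [0,0,-4],
    [0,0,-2]
  ],
  "dr": [
    [0,0,0],
    [0,0,0],
    [0,0,0],
    [0,0,0],
    [0,0,0]
  ]
}}

```text
time: 24.6
position: [0.4626, 0.0585, 0.2008]
tool_rot: [3.14, -0.059, 0.008]
ft_force: [-0.1, -0.6, -1.4]
grip_width: 0.346
```

Request:
{"method": "move_arm", "body": {
  "jaw": [255,255,255,255,255],
  "slide": [
    [0.9,0.6,0],
    [1.8,1.1,0],
    [2.4,1.6,0],
    [2.4,1.6,0],
    [2.4,1.6,0]
  ],
  "dr": [
    [0,0,0],
    [0,0,0],
    [0,0,0],
    [0,0,0],
    [0,0,0]
  ]
}}

```text
time: 25.1
position: [0.558, -0.0118, 0.1951]
tool_rot: [3.141, -0.06, -0.004]
ft_force: [0.6, -0.3, -1.2]
grip_width: 0.343
```

Request:
{"method": "move_arm", "body": {
  "jaw": [255,255,255,255,255],
  "slide": [
    [2.4,1.6,0],
    [2.3,1.4,0],
    [1.5,1.0,0],
    [0.9,0.4,0],
    [0,0,0]
  ],
  "dr": [
    [0,0,0],
    [0,0,0],
    [0,0,0],
    [0,0,0],
    [0,0,0]
  ]
}}

```text
time: 25.6
position: [0.627, -0.058, 0.1952]
tool_rot: [-3.14, 0.061, 0.004]
ft_force: [0.2, 0.7, -0.8]
grip_width: 0.35
```

Request:
{"method": "move_arm", "body": {
  "jaw": [255,255],
  "slide": [
    [0,0,0],
    [0,0,0]
  ],
  "dr": [
    [0,0,0],
    [0,0,0]
  ]
}}

```text
time: 25.8
position: [0.6263, -0.056, 0.1972]
tool_rot: [-3.141, 0.057, 0.001]
ft_force: [-0.5, 0.8, -1.5]
grip_width: 0.348
```

```bash
python3 - <<'E'
from h import *
held('w19.png')
s,im,d,P,E=wrist('w20.png');padfit(P,im,d)
go((.628,-.0575,.130))
E
```

```text
t 25.8 p [ 0.6263 -0.056   0.1972] F [-0.5015  0.8411 -1.4531] w 30.25950011608925
top z -48.5083207300641 bottom 15.553104273905095 x -10.265201400414181 22.861191475428218
head y mid 0.5362468654271639 (1772, 3)
low part y -21.87904052391474 21.091392748544497 x max 22.861191475428218
[ 92. 197.] 4355 x max 0.6684834998456349 -> cx 0.6364834998456349 y 0.10492272606551564 0.16899725559420653 mid 0.1369599908298611 z 0.10400948619895817
[209. 186.] 1931 x max 0.6650534817937173 -> cx 0.6330534817937172 y 0.01061255437779713 0.07356049322079464 mid 0.04208652379929588 z 0.1041269042807983
[323. 186.] 2631 x max 0.661405378120059 -> cx 0.6294053781200589 y -0.08942132904157951 -0.026505131314501808 mid -0.057963230178040656 z 0.1042404052171998
[438. 183.] 1071 x max 0.657461752423081 -> cx 0.625461752423081 y -0.19312072176315673 -0.13020729944631876 mid -0.16166401060473773 z 0.10428615745014547
t 25.9 p [ 0.6265 -0.0564  0.1977] F [-1.1469 -0.2684 -0.7757] w 30.65910421137921
   [0.08 0.05 3.38] [ 0.01 -0.01  0.05]
   [0.08 0.05 3.38] [ 0.01 -0.01  0.05]
```

View pics/w20.png

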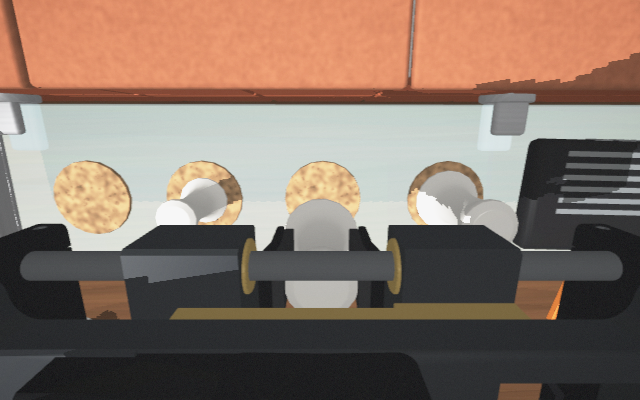

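Bell66 is held over pad3 at (322,190), between bell57 (205,200) and bell75 (450,200). Lowering from z 0.1975 to about 0.1245.

Request:
{"method": "move_arm", "body": {
  "jaw": [255,255,255,255,255],
  "slide": [
    [0.15,0.1,1.5],
    [0,0,2.5],
    [0,0,2.0],
    [0,0,1.0],
    [0,0,0]
  ],
  "dr": [
    [0,0,0],
    [0,0,0],
    [0,0,0],
    [0,0,0],
    [0,0,0]
  ]
}}

```text
time: 26.4
position: [0.6269, -0.0582, 0.1251]
tool_rot: [-3.141, 0.059, 0.006]
ft_force: [0.7, -0.4, 0.1]
grip_width: 0.346
```

Request:
{"method": "move_arm", "body": {
  "jaw": [255,255,255],
  "slide": [
    [0,0,0],
    [0,0,0],
    [0,0,0]
  ],
  "dr": [
    [0,0,0],
    [0,0,0],
    [0,0,0]
  ]
}}

```text
time: 26.7
position: [0.6292, -0.0582, 0.1285]
tool_rot: [3.141, -0.059, 0.003]
ft_force: [0.1, -0.1, -0.7]
grip_width: 0.35
```

Request:
{"method": "move_arm", "body": {
  "jaw": [255,255,255,255,255],
  "slide": [
    [-0.1,-0.05,0.25],
    [0,0,0.2],
    [0,0,0.05],
    [0,0,0],
    [0,0,0]
  ],
  "dr": [
    [0,0,0],
    [0,0,0],
    [0,0,0],
    [0,0,0],
    [0,0,0]
  ]
}}

```text
time: 27.2
position: [0.6274, -0.0577, 0.1223]
tool_rot: [3.141, -0.059, -0.0]
ft_force: [-0.2, 0.7, -1.1]
grip_width: 0.346
```

Request:
{"method": "move_arm", "body": {
  "jaw": [255,255,255,255],
  "slide": [
    [0,0,0.05],
    [0,0,0],
    [0,0,0.05],
    [0,0,0]
  ],
  "dr": [
    [0,0,0],
    [0,0,0],
    [0,0,0],
    [0,0,0]
  ]
}}

```text
time: 27.6
position: [0.6277, -0.0575, 0.1221]
tool_rot: [3.141, -0.059, 0.001]
ft_force: [-0.9, -0.4, 4.1]
grip_width: 0.35
```

Contact at about 4 N; releasing.

Request:
{"method": "move_arm", "body": {
  "jaw": [255,230,170,100,100],
  "slide": [
    [0,0,-0.05],
    [0,0,0],
    [0,0,0],
    [0,0,0],
    [0,0,0]
  ],
  "dr": [
    [0,0,0],
    [0,0,0],
    [0,0,0],
    [0,0,0],
    [0,0,0]
  ]
}}

```text
time: 28.1
position: [0.6271, -0.0578, 0.1212]
tool_rot: [3.141, -0.06, -0.001]
ft_force: [0.2, 0.7, -0.4]
grip_width: 0.45
```

Request:
{"method": "move_arm", "body": {
  "jaw": [90,90,90,90,90],
  "slide": [
    [0,0,0],
    [0,0,0],
    [0,0,-1],
    [0,0,-3],
    [0,0,-4]
  ],
  "dr": [
    [0,0,0],
    [0,0,0],
    [0,0,0],
    [0,0,0],
    [0,0,0]
  ]
}}

```text
time: 28.6
position: [0.6261, -0.0577, 0.2013]
tool_rot: [-3.141, 0.059, 0.006]
ft_force: [1.0, 0.2, -0.2]
grip_width: 0.646
```

```bash
python3 - <<'E'
from h import *
s,im,d,P,E=wrist('w21.png');print(s['time'],s['position'],s['grip_width']*87)
bells(im,P,d,zlo=.13,zhi=.19)
go((.628,-.0575,.24),(.4395,.2635,.22))
E
```

```text
28.6 [ 0.6261 -0.0577  0.2013] 56.22369026773671
[406.  39.] 197 zmax 0.189794730775994 top mid [ 0.7326 -0.1062  0.1874] [0.0359 0.0025] all mid [ 0.7326 -0.1062] [0.0359 0.0025]
[472. 210.] 2003 zmax 0.17943992660794023 top mid [ 0.634  -0.1617  0.1775] [0.0176 0.0356] all mid [ 0.6287 -0.1618] [0.0282 0.0361]
[320. 219.] 1844 zmax 0.1707406469515271 top mid [ 0.6278 -0.0576  0.1689] [0.0316 0.0308] all mid [ 0.6279 -0.0576] [0.0318 0.0309]
[180. 210.] 1213 zmax 0.1616882116014315 top mid [0.6364 0.0419 0.1596] [0.0191 0.0281] all mid [0.6358 0.0419] [0.0206 0.0282]
t 28.65 p [ 0.6305 -0.0575  0.2106] F [3.0063 0.561  5.7082] w 56.11995450394996
   [-0.22  0.01 -2.94] [ 0.05 -0.55  0.03]
   [-2.51 -3.92  0.25] [-0.  0. -0.]
   [-2.51 -3.92  0.25] [-0.  0. -0.]
   [-2.51 -3.92  0.25] [-0.  0. -0.]
   [-2.51 -3.92  0.25] [-0.  0. -0.]
   [-2.51 -3.92  0.25] [-0.  0. -0.]
   [-2.51 -3.92  0.25] [-0.  0. -0.]
   [-2.51 -3.92  0.25] [-0.  0. -0.]
   [-2.51 -3.92  0.25] [-0.  0. -0.]
```

View pics/w21.png

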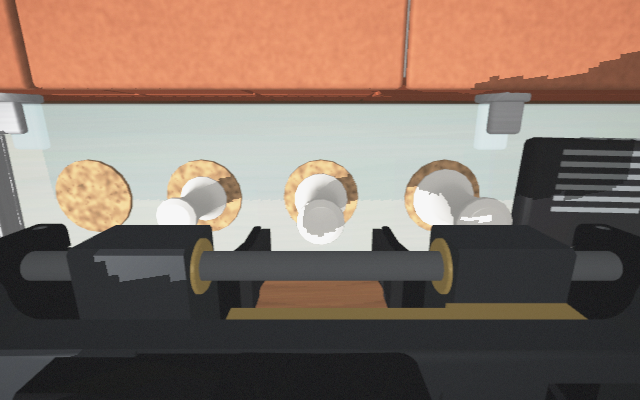

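Bell66 stands upright at (320,200), centred on pad3. Next is bell48.

Request:
{"method": "move_arm", "body": {
  "jaw": [90,90,90,90,90],
  "slide": [
    [-1.0,0,-1.5],
    [-2.5,-2.5,0],
    [-2.5,-4.0,0],
    [-2.5,-4.0,0],
    [-2.5,-4.0,0]
  ],
  "dr": [
    [0,0,0],
    [0,0,0],
    [0,0,0],
    [0,0,0],
    [0,0,0]
  ]
}}

```text
time: 29.15
position: [0.5222, 0.0929, 0.2176]
tool_rot: [3.141, -0.06, 0.002]
ft_force: [0.1, 0.4, 0.3]
grip_width: 0.646
```

Request:
{"method": "move_arm", "body": {
  "jaw": [90,90,90,90,90],
  "slide": [
    [-2.5,-4.0,0],
    [-2.5,-4.0,0],
    [-2.0,-4.0,0],
    [-1.5,-3.4,1.0],
    [-0.5,-1.5,3.0]
  ],
  "dr": [
    [0,0,0],
    [0,0,0],
    [0,0,0],
    [0,0,0],
    [0,0,0]
  ]
}}

```text
time: 29.65
position: [0.4392, 0.2694, 0.1802]
tool_rot: [-3.137, 0.051, -0.011]
ft_force: [-0.5, 0.3, -0.5]
grip_width: 0.648
```

Request:
{"method": "move_arm", "body": {
  "jaw": [90,90,90,90],
  "slide": [
    [0,0,4.0],
    [0,0,2.0],
    [0,0,0],
    [0,0,0]
  ],
  "dr": [
    [0,0,0],
    [0,0,0],
    [0,0,0],
    [0,0,0]
  ]
}}

```text
time: 30.05
position: [0.4399, 0.2641, 0.1178]
tool_rot: [-3.14, 0.059, -0.001]
ft_force: [0.7, 0.6, 0.8]
grip_width: 0.644
```

```bash
python3 - <<'E'
from h import *
s,im,d,P,E=wrist('w22.png');print(s['time'],s['position'],s['grip_width']*87)
bells(im,P,d,zhi=.09)
go((.4395,.2635,.009))
E
```

```text
30.05 [0.4399 0.2641 0.1178] 56.01362825197801
[145. 174.] 13223 zmax 0.056867107361936536 top mid [0.4702 0.3994 0.055 ] [0.0926 0.1011] all mid [0.4678 0.3989] [0.0988 0.1022]
[320. 203.] 1088 zmax 0.04878612664303517 top mid [0.4391 0.2644 0.0467] [0.0232 0.0235] all mid [0.4404 0.2636] [0.0259 0.0293]
t 30.1 p [0.4405 0.2643 0.1184] F [-0.001   0.6379 -0.1285] w 56.39140199253269
   [-0.04  0.03  3.65] [-0.02 -0.04  0.01]
   [-0.04  0.03  3.65] [-0.02 -0.04  0.01]
   [-0.03  0.03  3.65] [-0.02 -0.04  0.01]
```

View pics/w22.png

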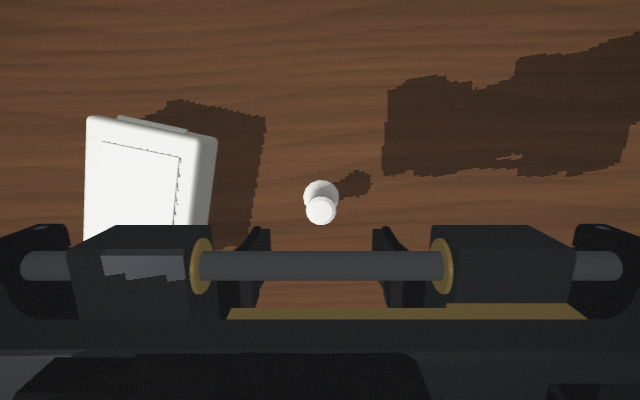

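Request:
{"method": "move_arm", "body": {
  "jaw": [90,90,90,90,90],
  "slide": [
    [-0.1,0,2.5],
    [0,0,4.0],
    [0,0,3.0],
    [0,0,1.2],
    [0,0,0]
  ],
  "dr": [
    [0,0,0],
    [0,0,0],
    [0,0,0],
    [0,0,0],
    [0,0,0]
  ]
}}

```text
time: 30.6
position: [0.4385, 0.2636, 0.0098]
tool_rot: [3.141, -0.06, -0.001]
ft_force: [-0.6, 0.7, 1.0]
grip_width: 0.648
```

Request:
{"method": "move_arm", "body": {
  "jaw": [90,150,200,255,255],
  "slide": [
    [0,0,0],
    [0,0,0],
    [0,0,0],
    [0,0,0],
    [0,0,0]
  ],
  "dr": [
    [0,0,0],
    [0,0,0],
    [0,0,0],
    [0,0,0],
    [0,0,0]
  ],
  "force": 12
}}

```text
time: 31.1
position: [0.4388, 0.2638, 0.0103]
tool_rot: [-3.141, 0.06, -0.001]
ft_force: [0.6, 0.2, 0.5]
grip_width: 0.366
```

Request:
{"method": "move_arm", "body": {
  "jaw": [255,255,255,255],
  "slide": [
    [0,0,0],
    [0,0,0],
    [0,0,0],
    [0,0,0]
  ],
  "dr": [
    [0,0,0],
    [0,0,0],
    [0,0,0],
    [0,0,0]
  ]
}}

```text
time: 31.5
position: [0.4385, 0.2639, 0.0099]
tool_rot: [-3.141, 0.059, -0.0]
ft_force: [0.4, 0.4, 0.4]
grip_width: 0.25
```

Request:
{"method": "move_arm", "body": {
  "jaw": [255,255,255],
  "slide": [
    [0,0,0],
    [0,0,0],
    [0,0,0]
  ],
  "dr": [
    [0,0,0],
    [0,0,0],
    [0,0,0]
  ]
}}

```text
time: 31.8
position: [0.4385, 0.2638, 0.0099]
tool_rot: [-3.141, 0.059, -0.0]
ft_force: [-0.4, 0.2, 1.4]
grip_width: 0.25
```

Request:
{"method": "move_arm", "body": {
  "jaw": [255,255,255,255],
  "slide": [
    [0,0,-0.5],
    [0,0,-0.5],
    [0,0,-1],
    [0,0,0]
  ],
  "dr": [
    [0,0,0],
    [0,0,0],
    [0,0,0],
    [0,0,0]
  ]
}}

```text
time: 32.2
position: [0.4396, 0.2644, 0.0314]
tool_rot: [-3.14, 0.06, -0.004]
ft_force: [1.0, -0.4, -0.3]
grip_width: 0.25
```

```bash
python3 - <<'E'
from h import *
held('w23.png')
E
```

```text
t 32.2 p [0.4396 0.2644 0.0314] F [ 1.0482 -0.4336 -0.2948] w 21.751139248891114Traceback (most recent call last):
  File "<stdin>", line 2, in <module>
  File "h.py", line 44, in held
    print('top z',np.percentile(q[:,2],2),'bottom',np.percentile(q[:,2],98),'x',q[:,0].min(),q[:,0].max())
                  ~~~~~~~~~~~~~^^^^^^^^^^
    return _quantile_unchecked(
        a, q, axis, out, overwrite_input, method, keepdims, weights)
    return _ureduce(a,
                    func=_quantile_ureduce_func,
    ...<5 lines>...
                    overwrite_input=overwrite_input,
                    method=method)
    r = func(a, **kwargs)
    result = _quantile(arr,
                       quantiles=q,
    ...<2 lines>...
                       out=out,
                       weights=wgt)
    slices_having_nans = np.isnan(arr[-1, ...])
                                  ~~~^^^^^^^^^
IndexError: index -1 is out of bounds for axis 0 with size 0
```

Probably just shade; checking the picture.

```bash
sed -i 's/min(-1)>150/min(-1)>95/' h.py; python3 - <<'E'
from h import *
held('w24.png')
E
```

```text
t 32.25 p [0.4393 0.2641 0.0309] F [ 0.5125 -0.2255 -0.7296] w 21.48812994087532
top z -38.70400559746913 bottom 7.728811923413103 x -11.133803697171366 16.763203859289053
head y mid 0.5052389668692783 (682, 3)
low part y -13.910118956071331 13.754135381986536 x max 16.763203859289053
```

View pics/w24.png

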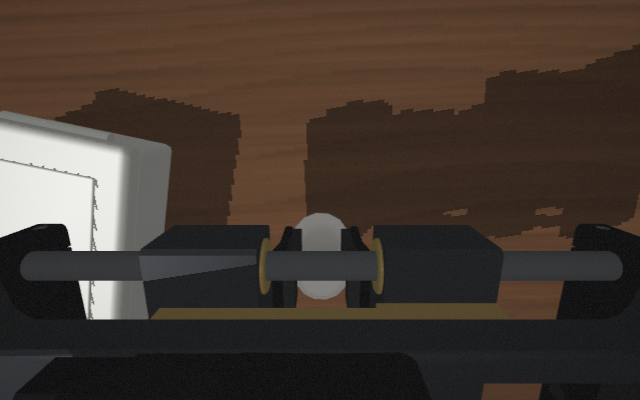

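Request:
{"method": "move_arm", "body": {
  "jaw": [255,255,255,255,255],
  "slide": [
    [0,0,-2],
    [0,0,-4],
    [0,0,-4],
    [0,0,-3],
    [0,0,-2]
  ],
  "dr": [
    [0,0,0],
    [0,0,0],
    [0,0,0],
    [0,0,0],
    [0,0,0]
  ]
}}

```text
time: 32.8
position: [0.4391, 0.2642, 0.1821]
tool_rot: [-3.14, 0.059, -0.004]
ft_force: [-0.3, -0.5, -1.2]
grip_width: 0.248
```

Request:
{"method": "move_arm", "body": {
  "jaw": [255,255,255,255,255],
  "slide": [
    [1.0,0.6,0],
    [2.0,1.2,0],
    [2.8,1.7,0],
    [2.8,1.7,0],
    [2.8,1.7,0]
  ],
  "dr": [
    [0,0,0],
    [0,0,0],
    [0,0,0],
    [0,0,0],
    [0,0,0]
  ]
}}

```text
time: 33.3
position: [0.5513, 0.1872, 0.1771]
tool_rot: [3.139, -0.062, -0.005]
ft_force: [0.3, 0.2, -0.1]
grip_width: 0.245
```

Request:
{"method": "move_arm", "body": {
  "jaw": [255,255,255,255,255],
  "slide": [
    [2.8,1.7,0],
    [2.8,1.7,0],
    [2.0,1.1,0],
    [1.1,0.5,0],
    [0,0,0]
  ],
  "dr": [
    [0,0,0],
    [0,0,0],
    [0,0,0],
    [0,0,0],
    [0,0,0]
  ]
}}

```text
time: 33.8
position: [0.6357, 0.1345, 0.1771]
tool_rot: [3.14, -0.065, -0.005]
ft_force: [-0.5, 0.4, 0.3]
grip_width: 0.246
```

Request:
{"method": "move_arm", "body": {
  "jaw": [255,255],
  "slide": [
    [0,0,0],
    [0,0,0]
  ],
  "dr": [
    [0,0,0],
    [0,0,0]
  ]
}}

```text
time: 34.0
position: [0.6337, 0.1386, 0.1796]
tool_rot: [-3.141, 0.056, 0.001]
ft_force: [-0.4, 0.1, -0.7]
grip_width: 0.246
```

```bash
python3 - <<'E'
from h import *
held('w25.png')
s,im,d,P,E=wrist('w26.png');padfit(P,im,d)
go((.6355,.137,.120))
E
```

```text
t 34.0 p [0.6337 0.1386 0.1796] F [-0.3954  0.0612 -0.6782] w 21.391205839338365
top z -38.67694725842818 bottom 7.993144771624608 x -11.289800452756513 16.562922249584147
head y mid 0.42372454718084906 (688, 3)
low part y -18.7007065558789 14.411553022721929 x max 16.562922249584147
[322. 195.] 3663 x max 0.6687902858898467 -> cx 0.6367902858898467 y 0.10583129302847251 0.1681686179178782 mid 0.13699995547317537 z 0.10425248747732188
[437. 189.] 2042 x max 0.6653560301342638 -> cx 0.6333560301342638 y 0.010918038525614404 0.07412315611142656 mid 0.04252059731852048 z 0.10432797308345412
[560. 196.] 2051 x max 0.6612136068357503 -> cx 0.6292136068357502 y -0.08953686966632513 -0.02505147581199796 mid -0.05729417273916154 z 0.10435479902819986
t 34.1 p [0.634  0.1384 0.1802] F [ 0.4513  0.5494 -0.1009] w 21.54465688324131
   [0.08 0.06 3.01] [ 0.01 -0.01  0.07]
   [0.08 0.07 3.01] [ 0.01 -0.01  0.07]
```

View pics/w26.png

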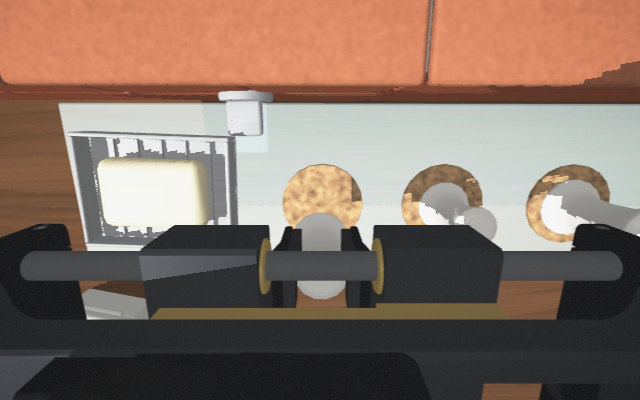

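Bell48 is over pad1 at (322,200), with the soap dish clear at (155,190). Lowering.

Request:
{"method": "move_arm", "body": {
  "jaw": [255,255,255,255,255],
  "slide": [
    [0.15,0.1,1.5],
    [0,0,2.2],
    [0,0,1.5],
    [0,0,0.8],
    [0,0,0]
  ],
  "dr": [
    [0,0,0],
    [0,0,0],
    [0,0,0],
    [0,0,0],
    [0,0,0]
  ]
}}

```text
time: 34.6
position: [0.6353, 0.1359, 0.1181]
tool_rot: [3.14, -0.059, -0.004]
ft_force: [0.1, 0.3, 0.5]
grip_width: 0.248
```

Request:
{"method": "move_arm", "body": {
  "jaw": [255,255,255],
  "slide": [
    [0,0,0],
    [0,0,0],
    [0,0,0]
  ],
  "dr": [
    [0,0,0],
    [0,0,0],
    [0,0,0]
  ]
}}

```text
time: 34.9
position: [0.6369, 0.1364, 0.1208]
tool_rot: [-3.141, 0.059, -0.003]
ft_force: [0.4, 0.7, 0.3]
grip_width: 0.247
```

Request:
{"method": "move_arm", "body": {
  "jaw": [255,255,255,255,255],
  "slide": [
    [-0.1,-0.05,0.25],
    [0,0,0.2],
    [0,0,0.05],
    [0,0,0],
    [0,0,0]
  ],
  "dr": [
    [0,0,0],
    [0,0,0],
    [0,0,0],
    [0,0,0],
    [0,0,0]
  ]
}}

```text
time: 35.4
position: [0.6353, 0.1367, 0.1148]
tool_rot: [3.141, -0.06, -0.0]
ft_force: [0.2, 0.1, 0.6]
grip_width: 0.248
```

Request:
{"method": "move_arm", "body": {
  "jaw": [255,255,255,255],
  "slide": [
    [0,0,0.05],
    [0,0,0],
    [0,0,0.05],
    [0,0,0]
  ],
  "dr": [
    [0,0,0],
    [0,0,0],
    [0,0,0],
    [0,0,0]
  ]
}}

```text
time: 35.8
position: [0.6354, 0.1368, 0.1139]
tool_rot: [3.141, -0.059, 0.0]
ft_force: [0.2, 0.4, -0.1]
grip_width: 0.248
```

Request:
{"method": "move_arm", "body": {
  "jaw": [255,255],
  "slide": [
    [0,0,0.05],
    [0,0,0]
  ],
  "dr": [
    [0,0,0],
    [0,0,0]
  ]
}}

```text
time: 36.0
position: [0.6356, 0.1369, 0.1138]
tool_rot: [-3.141, 0.059, -0.001]
ft_force: [-0.7, 0.5, 2.7]
grip_width: 0.246
```

Request:
{"method": "move_arm", "body": {
  "jaw": [255,255],
  "slide": [
    [0,0,0.04],
    [0,0,0]
  ],
  "dr": [
    [0,0,0],
    [0,0,0]
  ]
}}

```text
time: 36.2
position: [0.6357, 0.137, 0.1137]
tool_rot: [-3.141, 0.059, -0.002]
ft_force: [0.1, -0.4, 4.8]
grip_width: 0.248
```

Request:
{"method": "move_arm", "body": {
  "jaw": [255,230,170,120,120],
  "slide": [
    [0,0,-0.05],
    [0,0,0],
    [0,0,0],
    [0,0,0],
    [0,0,0]
  ],
  "dr": [
    [0,0,0],
    [0,0,0],
    [0,0,0],
    [0,0,0],
    [0,0,0]
  ]
}}

```text
time: 36.7
position: [0.6348, 0.1363, 0.1126]
tool_rot: [3.14, -0.06, -0.002]
ft_force: [-0.4, 0.4, 0.1]
grip_width: 0.431
```

Request:
{"method": "move_arm", "body": {
  "jaw": [120,120,120,120,120],
  "slide": [
    [0,0,0],
    [0,0,0],
    [0,0,-1],
    [0,0,-3],
    [0,0,-4]
  ],
  "dr": [
    [0,0,0],
    [0,0,0],
    [0,0,0],
    [0,0,0],
    [0,0,0]
  ]
}}

```text
time: 37.2
position: [0.634, 0.1362, 0.193]
tool_rot: [3.14, -0.059, -0.006]
ft_force: [0.6, 0.4, 0.1]
grip_width: 0.529
```

Request:
{"method": "move_arm", "body": {
  "jaw": [120,120,120,120,120],
  "slide": [
    [-1,0,-2],
    [-3,0,0],
    [-4,0,0],
    [-4,0,0],
    [-2,0,0]
  ],
  "dr": [
    [0,0,0],
    [0,0,0],
    [0,0,0],
    [0,0,0],
    [0,0,0]
  ]
}}

```text
time: 37.7
position: [0.4926, 0.1429, 0.214]
tool_rot: [3.14, -0.057, -0.0]
ft_force: [0.4, -0.5, -0.1]
grip_width: 0.534
```

Request:
{"method": "move_arm", "body": {
  "jaw": [120,120],
  "slide": [
    [0,0,0],
    [0,0,0]
  ],
  "dr": [
    [0,0,0],
    [0,0,0]
  ]
}}

```text
time: 37.9
position: [0.4962, 0.1418, 0.2145]
tool_rot: [3.14, -0.06, 0.004]
ft_force: [0.3, -0.6, 0.1]
grip_width: 0.533
```

```bash
python3 - <<'E'
from h import *
print(get_state()['time'],get_state()['position'])
for c in ['scene','side']:
    im,d=get_image(c);save(c+'1.png',im);P=pts(c,d);print(c);bells(im,P,d,zlo=.135,zhi=.185)
    for q in ['router','soap_dish']:
        for r in regions_of(c,q)[:1]:
            m=r['mask']&(d>0);p=P[m];print(q,r['score'],p.mean(0),np.percentile(p,2,axis=0),np.percentile(p,98,axis=0))
E
```

```text
37.9 [0.4962 0.1418 0.2145]
scene
[344. 219.] 131 zmax 0.16317510760391957 top mid [0.6318 0.0404 0.1612] [0.027  0.0266] all mid [0.6318 0.0404] [0.027  0.0266]
[303. 233.] 188 zmax 0.17204762544438912 top mid [ 0.6283 -0.0589  0.1699] [0.0298 0.0285] all mid [ 0.6276 -0.059 ] [0.0314 0.0299]
[258. 249.] 269 zmax 0.18109616095722741 top mid [ 0.6241 -0.1626  0.1788] [0.0343 0.0309] all mid [ 0.6244 -0.1631] [0.035  0.0343]
router 0.9 [ 0.63   -0.2775  0.1241] [ 0.5844 -0.33    0.1139] [ 0.671  -0.2233  0.1277]
soap_dish 0.97 [0.6515 0.2547 0.116 ] [0.6099 0.202  0.1018] [0.6901 0.3136 0.1287]
side
[309. 115.] 345 zmax 0.17933299714197193 top mid [ 0.6225 -0.1602  0.1775] [0.0333 0.0354] all mid [ 0.6236 -0.1602] [0.0357 0.0354]
[294. 151.] 283 zmax 0.1703573516612707 top mid [ 0.627  -0.057   0.1683] [0.0301 0.0309] all mid [ 0.6269 -0.057 ] [0.0304 0.0309]
[276. 192.] 234 zmax 0.16215541185380086 top mid [0.6308 0.0426 0.1602] [0.0267 0.0247] all mid [0.6306 0.0419] [0.0272 0.0278]
[257. 237.] 178 zmax 0.1530295071653519 top mid [0.6338 0.1371 0.1508] [0.0232 0.0227] all mid [0.634  0.1363] [0.0235 0.025 ]
router 0.68 [ 0.6479 -0.2728  0.124 ] [ 0.622  -0.3243  0.1187] [ 0.6678 -0.2234  0.1268]
soap_dish 0.76 [0.6504 0.2646 0.1141] [0.6076 0.2053 0.1006] [0.6945 0.3173 0.1271]
```

View pics/side1.png

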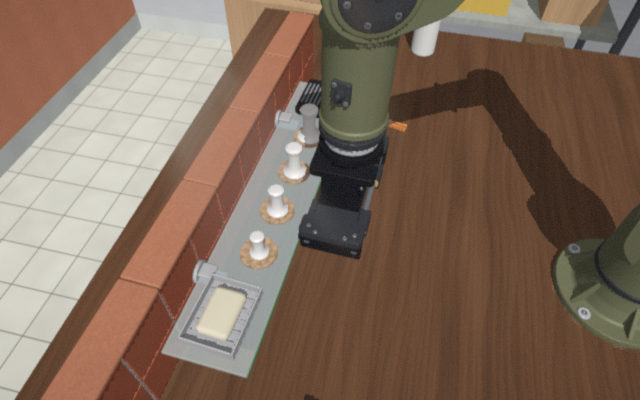

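View pics/scene1.png

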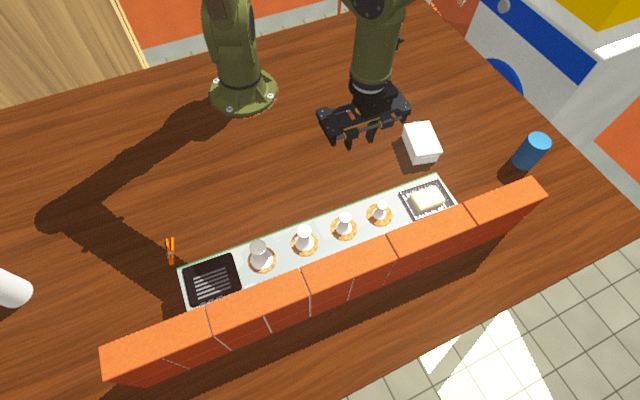

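All four bells stand upright and centred on their pads: in the scene view at (260,255), (304,238), (344,223) and (380,210), with heights falling from the router to the soap dish. The router and dish are unmoved, and the gripper is clear, so I'm handing in.

```bash
python3 - <<'E'
from h import *
print(close_job())
E
```

```text
the job is handed in; nothing more can be done
None
```

The four bells are back on the shelf, tallest to shortest from the router to the soap dish: 75 mm on pad4, 66 mm on pad3, 57 mm on pad2 and 48 mm on pad1. I handed the job in at about 38 s. Each bell was lowered onto its pad until the wrist force read about 4–5 N, then released.

**Final checks:** After the last release, the two fixed cameras showed all four bells upright, each within about 2 mm of its pad centre. Measured heights fall in the right order. The scene camera put the router and soap dish within about 1.5 mm of where they started. The side camera agreed for the dish, but there the arm hid part of the router. The gripper was clear of everything.

**Disagreements:**
- **Jaw opening:** while gripping, it read about 1.3 times each bell's waist width, close to the head width. The fingers may have held the heads rather than the waists. No bell slipped or tilted.
- **Re-grips:** I closed on the 57 mm bell three times and the 75 mm bell twice, on the counter, before lifting them. The force on the tool reached about 6.5 N while gripping the 75 mm and 66 mm bells.
- **Shortest bell:** my scene-camera bell detector didn't pick up the 48 mm bell at the end. Its position comes from the side camera, and it is visible upright in both pictures.

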